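Stand up a fallen canister, close it and return it to the drying rack

ROBOT

A 6-joint arm with a two-finger parallel gripper is mounted at the origin on the work surface. World frame = base frame: x ahead of the robot, y to its left, z up, the work surface at z = 0. Lengths are in mm, angles in rad, forces in N, time in s.
With the tool pointing down it reaches from about 275 to 1000 mm from the base axis. Payload 8.4 kg.
Tool frame: the origin (TCP) lies at the very end of the fingers, on their centre line; the grasp point (between the pads) lies 19 mm behind it; z points along the fingers, x is the direction in which the jaws open and shut, and the axes are right-handed (so a half turn about z gives the same grasp; the last joint's range is limited). The gripper opens to 85 mm and grips with 20 to 120 N. Pads are 22 mm wide; open, the fingers measure 114 mm over their backs; the gripper's body (76 mm by 85 mm) begins 54 mm behind the grasp point. The pads swing forward as they close: fully open they stand 13 mm farther back than shut.
Start: joints at [-1.237, 0.353, 1.633, -0, 1.155, -0.002], TCP at [205.951, -590.095, 200.781] pointing down, gripper open.
Joint ranges: [-2.63, 2.63], [-0.92, 2.1], [0.06, 2.66], [-1.3, 4.44], [0, 2.69], [-3.02, 3.02]. Speed limits (rad/s): [2.22, 2.22, 2.79, 3.14, 3.14, 3.14].

INTERFACE

Orientations are given as [roll, pitch, yaw] about the fixed x, y, z axes, in that order (R = Rz(yaw) Ry(pitch) Rx(roll)).
In Python, from rig import r gives the robot as it stands.
- The arm moves only by the tool arm_command, never from a script. Its argument "targets" is a list of rows, each a list of 6 numbers: the shift along the tool's x, y, z in m, then the turn, a rotation vector about the tool's x, y, z in rad. A call has 1 to 20 rows; each row shifts and turns the commanded pose from where the row before left it, along the tool's axes as they then stand; what a row does not reach is not made up. A row lasts 1/12 s, in which the tool goes at most 41.7 mm and 7.16 degrees, less where a joint would pass 70% of its speed; a pose out of reach is approached as far as the arm can. A call is refused whole if a number of a shift passes 0.0417 or a number of a turn 0.125, either way. A call with a gripper value outside its range is refused whole. "fingers" is the finger opening in m, from 0 to 0.0854, set as the call begins (left out, the last holds). The fingers move at their own pace and stop on an object; "squeeze" is the grip in N (left out, the last holds). Time passes only in rows, so rows that do not move let the fingers close. It gives the time, the measured TCP pose, the force and the opening at its end, in the units of the state.
- r.sense(): the state, without advancing time (a new reading comes with each control period).
- r.grab_frame(name): name is "scene" or "top" or "wrist"; returns a dict with "image" (400x640x3 uint8, blue, green, red), "fx", "fy", "cx", "cy" (pixels), "xyz" and "orientation" of the camera in the world. Camera axes: x right, y down, z forward; pixel columns grow to the right and rows downward; lengths in mm; the calibration is good to about 2 mm. A picture is of the moment at which its call begins. There is no depth.
- r.sign_off(): hands the job in, once; it reports no verdict.
The state is a dict: "clock": time; "qpos": joint angles; "qvel": joint speeds; "joint_efforts": joint torques, N m; "eef_pos": TCP position; "tcp_rot": TCP orientation; "contact_force": force on the tool from outside, world axes, zero at the start; "wrist_torque": the same for the moment, N m; "opening": opening from 0.0 (shut) to 1.0 (fully open).
Only numpy, scipy, OpenCV 4.12 (cv2) and the standard library are available. Lean on these libraries where they do the work, as an engineer would, in place of code of your own. Each camera call takes 0.05 s, during which the arm holds its last target.

TASK

The blue canister has been knocked over on the painting bench. Stand it up beside the drying rack by pushing its open end against the rack's end board until it stands, then close it with its lid, which is lying in the canister's empty place on the rack, and set the closed canister down upright in that place without dropping it. Do not knock over or shift the other pieces on the rack or the bench.

Things in the scene. Friction and masses are not known exactly. Their poses are not given: they have to be found in the camera images.
- canister: Blue turned-wood cup, open at one end: 62 mm across, 130 mm long, wall 5.5 mm, about 0.16 kg; cream band at its middle, bare-wood band at its mouth. Starts lying on the bench left of the rack, mouth roughly towards the end board (yaw within 0.45), 60 to 180 mm from it. Origin: centre of its foot; z along its axis, foot to mouth. It can pivot between finger pads about the line joining them.
- mouth (a point): Centre of the canister's mouth, in the plane of its rim, 130 mm from its origin along its z.
- lid: The canister's lid, 39 mm tall, 0.05 kg: blue disc 58 mm across (9 to 15 mm above the origin), bare-wood plug below it (43 mm across, 9 mm deep), gold knob on top (23 mm across, 24 mm tall). Stands on its plug on the rack's slats in the empty place. Origin: centre of the plug's underside; z up. Seated on the canister its origin is 121 mm above the canister's.
- lid_knob (a point): Centre of the top of the lid's gold knob, 39 mm above the lid's origin.
- rack: Fixed pine drying rack: slats (tops 60 mm above the bench; 138 mm deep in x, 332 mm long in y) between end boards 160 mm tall and 16 mm thick. Origin: on the bench under its centre; z up, y along the slats to the left end board, x away from the robot. Three places at y about -105, 0, 105 mm, x about 0 (within 6 mm): two hold other pieces, one the lid, in any order.
- end_board: The rack's left end board (its end towards the robot's left), part of the fixed rack: upright, 160 mm tall, 160 mm wide. Origin: on the bench at the middle of its outer face; y points straight out of that face, away from the rack; z up. The outer face is flat, at y = 0.
- orange_jar: Orange lidded jar standing on the rack, 62 mm across, 118 mm tall with its fixed lid. Origin: centre of its underside. Leave it alone.
- vase: Bare-wood vase standing on the rack, 62 mm across, 115 mm tall. Origin: centre of its underside. Leave it alone.
- yellow_paint: Yellow paint jar with white cap on the bench behind the canister, 58 mm across, 68 mm tall. Origin: centre of its underside. Leave it alone.
- red_paint: Red paint jar with white cap on the bench in front of the rack, 58 mm across, 68 mm tall. Origin: centre of its underside. Leave it alone.
- teal_paint: Teal paint jar with white cap on the bench in front of the rack, 58 mm across, 68 mm tall. Origin: centre of its underside. Leave it alone.
- egg: Gold wooden egg fixed on a turned stand, on the bench behind the canister, 52 mm across, 78 mm tall. Origin: centre of its underside. Leave it alone.
- flat_brush: Flat brush with orange handle lying on the bench behind the rack, 190 mm long, 42 mm wide, 20 mm thick. Origin: under its middle; x along it towards the bristles. Leave it alone.
Things that resemble listed ones, but are neither listed nor needed, are in the scene too. Of the things like the lid, leave any that is green; of the rest the larger one is meant. Several things look just like the canister: the one meant starts nearest to the robot's base.

How it is judged (in metres and radians):
On the way, in this order (a step that is already met when the one before it is completed fails the run):
1. the half-raised canister is pushed with its open end against the rack's end board (contact force between canister and end_board above 0.5 N and angle between canister's own z axis and vertical between 0.3 and 1.2 rad and y of mouth in the frame of end_board below 0.045 m), for 0.1 s.
2. the canister stands upright on the bench beside the end board (angle between canister's own z axis and vertical below 0.1 rad and height (world z) of canister below 0.006 m and y of canister in the frame of end_board between 0 and 0.12 m and linear speed of canister below 0.05 m/s), for 0.3 s.
3. the lid is seated on the upright canister (z of lid in the frame of canister between 0.118 and 0.124 m and horizontal distance between lid and canister below 0.007 m and angle between each of lid, canister's own z axis and vertical below 0.1 rad), for 0.3 s.
At the end, for the whole second after the job is handed in: The canister stands still and upright (within 0.08 rad) on the slats of the rack, its foot wholly on them (within 35 mm of the middle line), in the place that was empty, with the lid seated flat in its mouth (lid origin 118 to 124 mm above the canister's foot, within 7 mm of its axis), released (angle between canister's own z axis and vertical below 0.08 rad and z of canister in the frame of rack between 0.056 and 0.064 m and x of canister in the frame of rack between -0.035 and 0.035 m and y of canister in the frame of rack between -0.136 and 0.136 m and z of lid in the frame of canister between 0.118 and 0.124 m and horizontal distance between lid and canister below 0.007 m and angle between lid's own z axis and vertical below 0.1 rad and linear speed of each of canister, lid below 0.02 m/s); the robot touches nothing.
It fails at once if a piece on the rack is shifted more than 15 mm or tipped (distance of any of orange_jar, vase from where it was at the start of the episode above 0.015 m or angle between any of orange_jar, vase's own z axis and vertical above 0.3 rad).
It fails at once if a thing on the bench is shifted more than 25 mm (distance of any of yellow_paint, red_paint, teal_paint, egg, flat_brush from where it was at the start of the episode above 0.025 m).
It fails at once if the canister is dropped onto the rack (falls with no finger on it) (contact force between the fingers and canister below 0.05 N and linear speed of canister above 0.5 m/s and z of canister in the frame of rack above 0.05 m and y of canister in the frame of rack between -0.18 and 0.18 m).
It also fails if it takes over 72 s, if anything falls off the work surface, if the arm or the gripper's body presses on something with over 40 N, if the wrist force passes 120 N, or if a joint passes its speed limit or range.

## Working session

There is one attempt and no reset: what is moved stays moved. The work goes in short steps, Python scripts to look and compute and a tool call to move; the robot and the scene stay as the last step left them, time stands still between calls to the robot, and variables do not carry over. Pictures are saved under pics/ and viewed, and the job is handed in when it is done.

Besides the shell and the picture viewer there is one more tool, called as name(argument=value, ...) on one line, values as JSON. arm_command: Moves the arm, as the interface text tells. Its arguments: {"type":"object","properties":{"targets":{"type":"array"},"fingers":{"type":"number"},"squeeze":{"type":"number"}},"required":["targets"]}

```bash
ls; mkdir -p pics; python3 - <<'E'
from rig import r
import cv2
print(r.sense())
for n in ["scene","top","wrist"]:
    f=r.grab_frame(n); cv2.imwrite(f"pics/{n}0.png",f["image"]); print(n,{k:v for k,v in f.items() if k!="image"})
E
```

```text
pics
{'clock': 0.0, 'qpos': array([-1.23740663e+00,  3.53617229e-01,  1.63415035e+00,  2.37640329e-05,
        1.15519465e+00, -2.38429247e-03]), 'qvel': array([-0.00063309,  0.00046777,  0.00053452, -0.0014519 , -0.00027487,
        0.00087513]), 'joint_efforts': array([ 1.59637406e-03, -6.05243325e+01, -3.42067230e+01,  1.93107344e-04,
        9.43457417e-03, -2.65802228e-06]), 'eef_pos': array([ 205.78303142, -589.59634264,  200.07408131]), 'tcp_rot': array([-3.14156766e+00,  1.36951979e-03, -1.23503193e+00]), 'contact_force': array([-0.56132117,  0.62333074,  0.89943288]), 'wrist_torque': array([ 0.04041111,  0.01011363, -0.03581064]), 'opening': 0.9969056470784379}
scene {'fx': 414.0880194930166, 'fy': 414.0880194930166, 'cx': 320.9843914905348, 'cy': 191.82794898777556, 'xyz': array([1190.04394283, -559.23993764,  689.70825027]), 'orientation': array([-2.14594879,  0.00440738,  0.73028009])}
top {'fx': 381.22265875276986, 'fy': 381.22265875276986, 'cx': 323.1677193106015, 'cy': 200.93534684127823, 'xyz': array([384.44395637, 154.46995646, 998.0259784 ]), 'orientation': array([-2.97131237, -0.02833221, -1.55731081])}
wrist {'fx': 342.0122820448932, 'fy': 342.0122820448932, 'cx': 325.18766780592784, 'cy': 199.19919444860673, 'xyz': array([ 278.20238134, -564.59271447,  374.70684986]), 'orientation': array([ 2.82935033e+00,  1.21789605e-03, -1.23478694e+00])}
```

View pics/scene0.png

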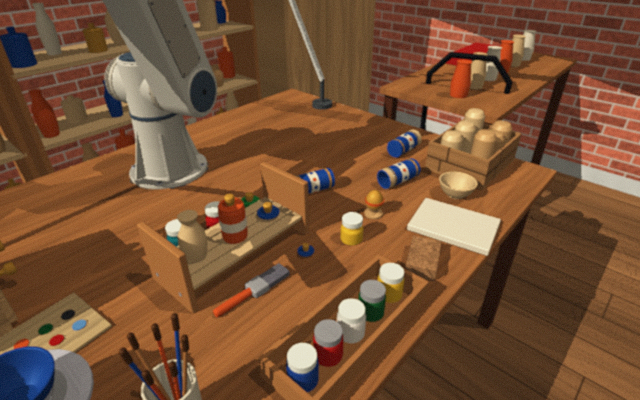

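View pics/top0.png

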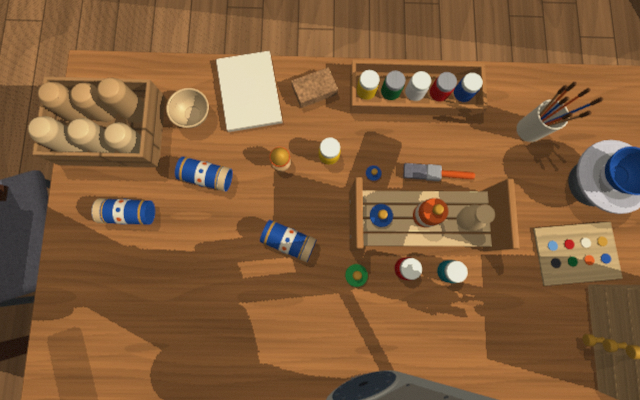

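View pics/wrist0.png

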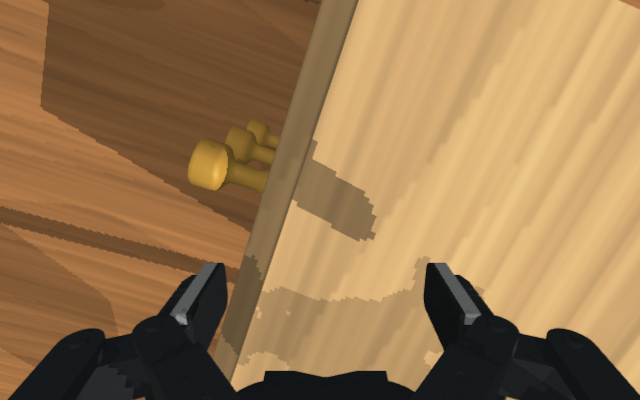

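```bash
cat > h.py <<'E'
import numpy as np, cv2
from scipy.spatial.transform import Rotation as R
def ray(f,u,v):
    d=R.from_euler('xyz',f["orientation"]).apply([(u-f["cx"])/f["fx"],(v-f["cy"])/f["fy"],1]); return f["xyz"],d
def onz(f,u,v,z):
    o,d=ray(f,u,v); return o+d*(z-o[2])/d[2]
def proj(f,p):
    c=R.from_euler('xyz',f["orientation"]).inv().apply(np.asarray(p,float)-f["xyz"]); return f["cx"]+f["fx"]*c[0]/c[2], f["cy"]+f["fy"]*c[1]/c[2]
E
python3 - <<'E'
from rig import r
import cv2
t=r.grab_frame("top")["image"]; s=r.grab_frame("scene")["image"]
cv2.imwrite("pics/t1.png",cv2.resize(t[160:300,240:440],None,fx=4,fy=4,interpolation=cv2.INTER_CUBIC))
cv2.imwrite("pics/t2.png",cv2.resize(t[160:300,360:540],None,fx=4,fy=4,interpolation=cv2.INTER_CUBIC))
cv2.imwrite("pics/s1.png",cv2.resize(s[150:290,200:400],None,fx=4,fy=4,interpolation=cv2.INTER_CUBIC))
E
```

```text
(no output)
```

View pics/t1.png

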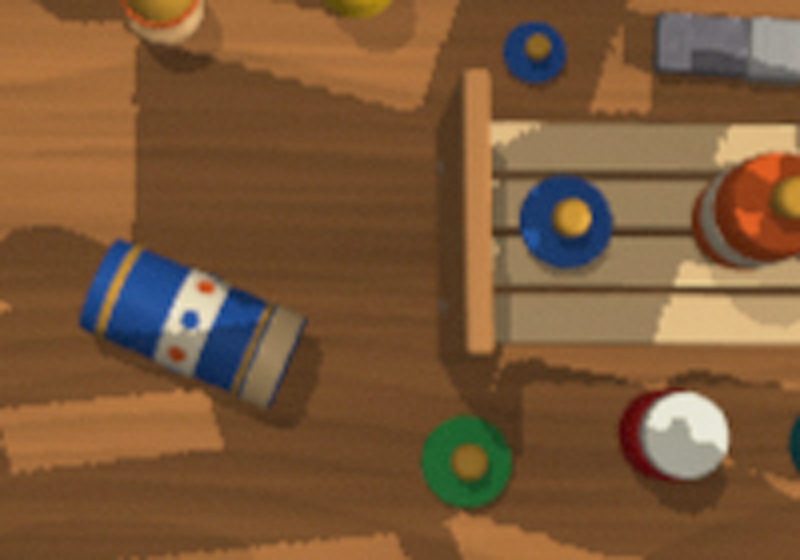

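View pics/s1.png

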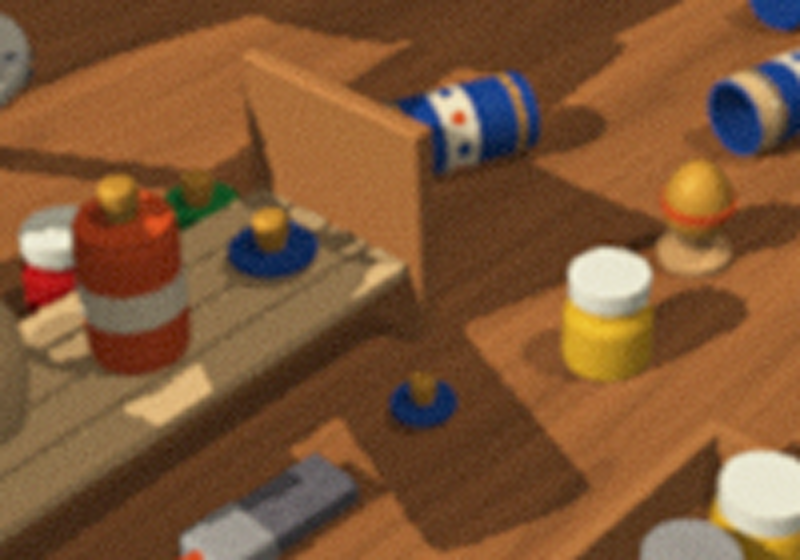

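View pics/t2.png

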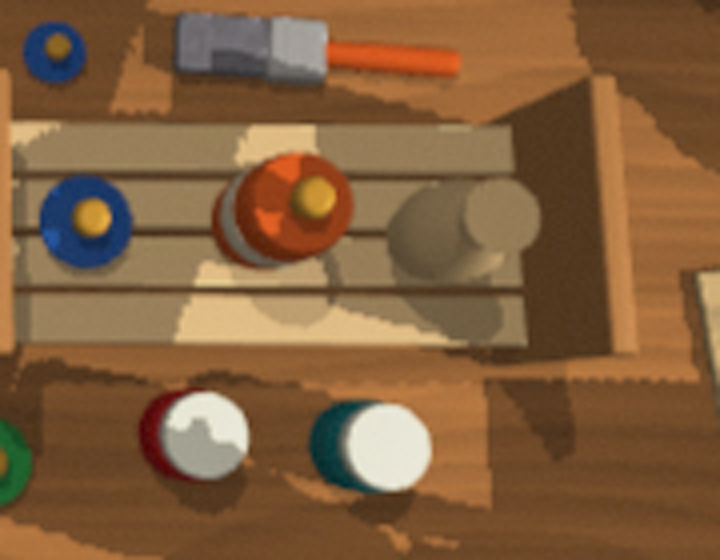

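```bash
python3 - <<'E'
from rig import r
from h import *
f=r.grab_frame("top")
c=lambda u,v:(240+(u+.5)/4-.5,160+(v+.5)/4-.5)
c2=lambda u,v:(360+(u+.5)/4-.5,160+(v+.5)/4-.5)
np.set_printoptions(precision=1,suppress=True)
for n,p,z in [("footA",(118,240),31),("footB",(82,325),31),("mouthA",(305,318),31),("mouthB",(268,408),31),
  ("bdTL",(463,70),160),("bdBL",(466,353),160),("bdTR",(490,70),160),("bdBR",(493,353),160),("lidknobtop",(573,217),99),("lidL",(520,222),74),("lidR",(612,222),74),("lidT",(566,174),74),("lidB",(566,268),74),
  ("green",(468,462),15),("greenknob",(470,462),30),("red cap",(684,435),68),("jar knob",(795,195),178)]:
    print(n,onz(f,*c(*p),z))
for n,p,z in [("RbdTL",(590,75),160),("RbdBL",(612,352),160),("RbdTR",(612,75),160),("RbdBR",(636,352),160),("slatsTL",(0,123),60),("slatsBR",(527,345),60),("vase top",(503,217),175),("teal",(387,447),68),("jarknob",(314,198),178)]:
    print(n,onz(f,*c2(*p),z))
h=cv2.cvtColor(f["image"],cv2.COLOR_BGR2HSV)
m=cv2.inRange(h,(100,120,40),(130,255,255))
n,l,s,ce=cv2.connectedComponentsWithStats(m)
for i in range(1,n):
    if s[i,4]>60: print(s[i],ce[i],onz(f,*ce[i],72))
# line of canister points
E
```

```text
footA [500.4 266.1  31. ]
footB [446.2 286.7  31. ]
mouthA [452.8 146.4  31. ]
mouthB [396.2 168.7  31. ]
bdTL [584.9  60.6 160. ]
bdBL [425.9  59.  160. ]
bdTR [585.2  45.2 160. ]
bdBR [426.1  44.2 160. ]
lidknobtop [510.7 -12.1  99. ]
lidL [510.5  16.   74. ]
lidR [511.5 -40.8  74. ]
lidT [540.9 -12.8  74. ]
lidB [482.7 -12.   74. ]
green [364.3  41.3  15. ]
greenknob [364.7  41.8  30. ]
red cap [383.1 -83.5  68. ]
jar knob [ 513.9 -120.1  178. ]
RbdTL [ 589.  -287.3  160. ]
RbdBL [ 431.6 -288.8  160. ]
RbdTR [ 589.2 -300.1  160. ]
RbdBR [ 431.8 -302.3  160. ]
slatsTL [574.8  38.7  60. ]
slatsBR [ 440.8 -288.5   60. ]
vase top [ 503.9 -225.2  175. ]
teal [ 377.5 -195.    68. ]
jarknob [ 512.2 -119.4  178. ]
[454  82  22  20 205] [462.1  93.6] [ 836.2 -230.    72. ]
[ 605  147   35   48 1354] [624.5 170.3] [ 637.8 -639.8   72. ]
[175 157   9  22  75] [177.9 167. ] [622.8 491.4  72. ]
[182 159  18  24 272] [189. 170.] [615.6 463.5  72. ]
[205 165  15  23 204] [210.5 175.5] [602.9 410.   72. ]
[366 166  15  14 124] [372.8 173.1] [617.3   6.8  72. ]
[224 170   8  21  98] [227.8 179.7] [593. 367.  72.]
[102 199  14  24 212] [108.  210.7] [510.5 650.   72. ]
[124 200  16  24 296] [130.9 211.6] [509.2 595.1  72. ]
[140 201  15  23 279] [147.  212.1] [508.8 556.6  72. ]
[370 204  23  23 300] [380.2 215.4] [510.6 -10.6  72. ]
[260 221  12  22  81] [264.9 230.8] [468.2 270.5  72. ]
[267 223  20  26 298] [275.8 235.2] [457.9 244.   72. ]
[289 233  17  24 216] [296.6 244.3] [436.7 193.1  72. ]
[601 254   9   9  64] [605.4 258.1] [ 414.4 -564.4   72. ]
```

arm_command(targets=[[0,0,-0.035,0,0,0],[0,0,-0.035,0,0,0],[0,0,-0.03,0,0,0],[-0.0278,-0.02,0,0,0,0],[-0.0278,-0.02,0,0,0,0],[-0.0278,-0.02,0,0,0,0],[-0.0278,-0.02,0,0,0,0],[-0.0278,-0.02,0,0,0,0],[-0.0278,-0.02,0,0,0,0],[-0.0278,-0.02,0,0,0,0],[-0.0278,-0.02,0,0,0,0],[-0.0278,-0.02,0,0,0,0],[-0.0278,-0.02,0,0,0,0],[-0.0278,-0.02,0,0,0,0],[-0.0278,-0.02,0,0,0,0]], fingers=0.0854, squeeze=20)

```text
clock: 1.55
eef_pos: [322.6, -194.5, 300.9]
tcp_rot: [-3.141, -0.0, -1.235]
contact_force: [0.2, -0.5, -0.2]
opening: 1.005
```

arm_command(targets=[[-0.0278,-0.02,0,0,0,0],[-0.0278,-0.02,0,0,0,0],[-0.0278,-0.02,0,0,0,0],[-0.0278,-0.02,0,0,0,0],[-0.0278,-0.02,0,0,0,0],[-0.0278,-0.02,0,0,0,0],[-0.0278,-0.02,0,0,0,0],[-0.0278,-0.02,0,0,0,0],[-0.0278,-0.02,0,0,0,0],[-0.0278,-0.02,0,0,0,0],[-0.0278,-0.02,0,0,0,0],[-0.0278,-0.02,0,0,0,0],[0,0,0,0,0,-0.12],[0,0,0,0,0,-0.12],[0,0,0,0,0,-0.12],[0,0,0,0,0,-0.12],[0,0,0,0,0,-0.12],[0,0,0,0,0,-0.12],[0,0,0,0,0,-0.12]])

```text
clock: 3.13
eef_pos: [439.2, 198.0, 300.8]
tcp_rot: [3.142, -0.0, -0.389]
contact_force: [0.1, -0.3, -0.0]
opening: 0.997
```

```bash
python3 - <<'E'
from rig import r
from h import *
f=r.grab_frame("wrist"); im=f["image"].copy()
m=np.array([-.38,-.925,0]);
for p in [(473.3,276.4,31),(424.5,157.5,31)]:
    u,v=proj(f,p); print(u,v); cv2.circle(im,(int(u),int(v)),4,(0,255,0),1)
for p in [(441,198,62)]:
    u,v=proj(f,p); cv2.circle(im,(int(u),int(v)),4,(0,0,255),1)
cv2.imwrite("pics/w1.png",im)
np.savez("w1.npz",**f)
E
```

```text
327.98499557910105 81.84483646998426
327.67770050734157 182.8893585355637
```

View pics/w1.png

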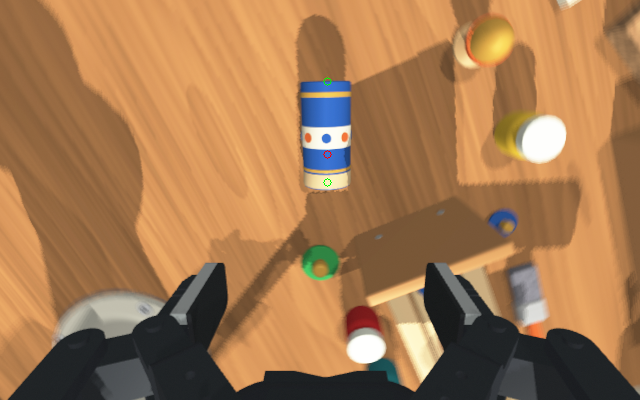

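arm_command(targets=[[0.001,0,0.035,0,0,0],[0.001,0,0.035,0,0,0],[0,0,0.035,0,0,0],[0,0,0.035,0,0,0],[0,0,0.035,0,0,0],[0,0,0.035,0,0,0],[0,0,0.03,0,0,0],[0,0,0.025,0,0,0],[0,0,0.015,0,0,0],[0,0,0.012,0,0,0],[0,0,0,0,0,0],[0,0,0,0,0,0]])

```text
clock: 4.18
eef_pos: [440.8, 197.1, 8.5]
tcp_rot: [3.141, 0.001, -0.397]
contact_force: [-0.1, -0.3, 0.9]
opening: 0.998
```

arm_command(targets=[[0,0,0,0,0,0],[0,0,0,0,0,0],[0,0,0,0,0,0],[0,0,0,0,0,0],[0,0,0,0,0,0],[0,0,0,0,0,0],[0,0,0,0,0,0],[0,0,0,0,0,0]], fingers=0.05, squeeze=25)

```text
clock: 4.85
eef_pos: [440.8, 198.0, 10.3]
tcp_rot: [-3.14, 0.001, -0.396]
contact_force: [-7.6, 3.6, 14.6]
opening: 0.616
```

arm_command(targets=[[0,0,0,0,0,0],[0,0,0,0,0,0]])

```text
clock: 5.02
eef_pos: [440.8, 198.0, 10.3]
tcp_rot: [-3.141, 0.001, -0.396]
contact_force: [-6.2, 3.8, 15.2]
opening: 0.616
```

```bash
python3 - <<'E'
from rig import r
from h import *
f=r.grab_frame("wrist"); cv2.imwrite("pics/w2.png",f["image"])
f=r.grab_frame("top"); cv2.imwrite("pics/t3.png",cv2.resize(f["image"][160:300,220:420],None,fx=4,fy=4))
s=r.sense(); print(s["opening"],s["contact_force"],s["eef_pos"])
E
```

```text
0.6149527563956626 [-6.82645825  3.20010822 14.40110069] [440.80857234 197.97432954  10.30616716]
```

View pics/w2.png

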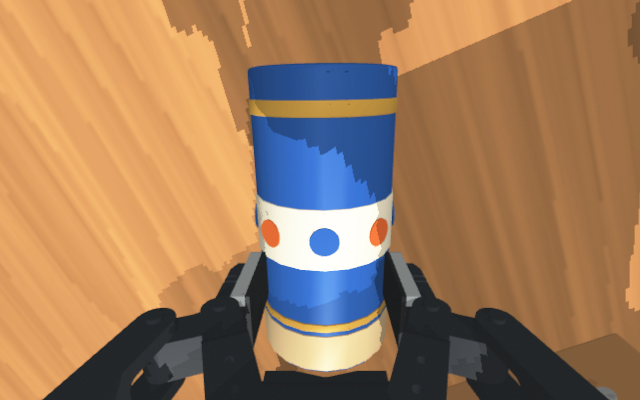

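View pics/t3.png

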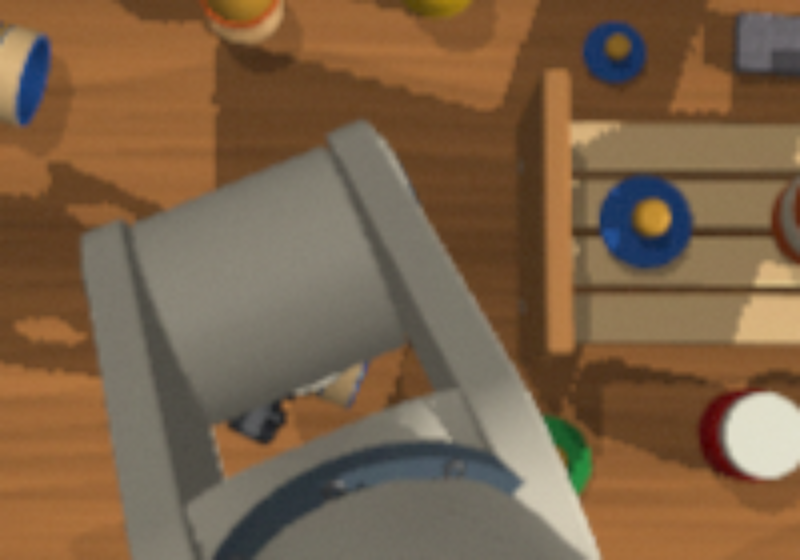

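arm_command(targets=[[0,0,-0.005,0,0,0],[0,0,-0.005,0,0,0],[0,0,-0.005,0,0,0],[0,0,-0.005,0,0,0],[0,0,-0.005,0,0,0],[0,0,-0.005,0,0,0],[0,0,0,0,0,0]])

```text
clock: 5.7
eef_pos: [441.8, 197.4, 39.8]
tcp_rot: [-3.141, -0.001, -0.395]
contact_force: [0.1, -0.1, -0.7]
opening: 0.614
```

```bash
python3 - <<'E'
from rig import r
from h import *
f=r.grab_frame("wrist"); cv2.imwrite("pics/w3.png",f["image"])
s=r.sense(); print(s["opening"],s["contact_force"],s["eef_pos"])
E
```

```text
0.6092060307497004 [-0.31559048 -0.11391906 -1.54131585] [441.5961921  197.39173849  39.382576  ]
```

View pics/w3.png

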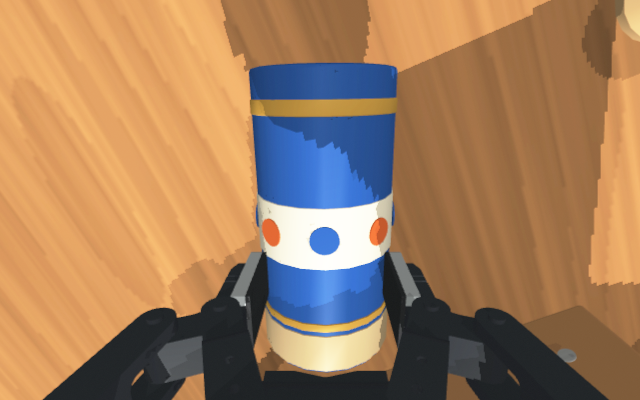

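arm_command(targets=[[0,0,-0.02,0,0,0],[0,0,-0.02,0,0,0],[0,0,-0.02,0,0,-0.08],[0,0,0,0,0,-0.08],[0,0,0,0,0,-0.08],[0,0,0,0,0,-0.08],[0,0,0,0,0,-0.085],[0.013,-0.007,0,0,0,0],[0.013,-0.007,0,0,0,0],[0.013,-0.007,0,0,0,0],[0.013,-0.007,0,0,0,0],[0.012,-0.007,0,0,0,0],[0,0,0,0,0,0]])

```text
clock: 6.83
eef_pos: [507.0, 234.1, 98.7]
tcp_rot: [-3.141, -0.002, 0.01]
contact_force: [-0.9, 0.1, -1.2]
opening: 0.614
```

```bash
python3 - <<'E'
from rig import r
from h import *
f=r.grab_frame("scene"); cv2.imwrite("pics/s2.png",cv2.resize(f["image"][120:260,240:440],None,fx=4,fy=4))
s=r.sense(); print(s["qpos"],s["opening"],s["contact_force"],s["eef_pos"],s["tcp_rot"])
E
```

```text
[ 4.29651130e-01  3.69034595e-01  1.87029504e+00 -8.84517435e-07
  9.02304884e-01  4.19564717e-01] 0.6094657902701767 [-0.91674616 -0.00690065 -1.11758959] [505.33119053 233.19184454  98.36166219] [3.14157497e+00 3.79505729e-05 1.00869607e-02]
```

View pics/s2.png

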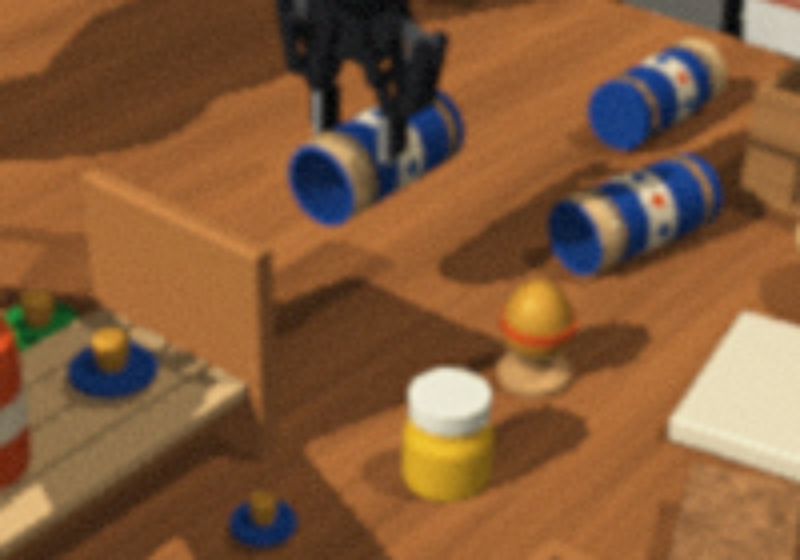

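arm_command(targets=[[0,0,0,-0.1,0,0],[0,0,0,-0.1,0,0],[0,0,0,-0.1,0,0],[0,0,0,-0.1,0,0],[0,0,0,-0.1,0,0],[0,0,0,-0.1,0,0],[0,0,0,-0.1,0,0],[0,0,0,0,0,0]])

```text
clock: 7.55
eef_pos: [502.9, 233.8, 96.1]
tcp_rot: [2.435, 0.004, 0.013]
contact_force: [-0.4, -1.2, -1.3]
opening: 0.61
```

```bash
python3 - <<'E'
from rig import r
from h import *
f=r.grab_frame("scene"); cv2.imwrite("pics/s3.png",cv2.resize(f["image"][120:260,240:440],None,fx=4,fy=4))
s=r.sense(); print(s["qpos"],s["opening"],s["contact_force"],s["eef_pos"],s["tcp_rot"])
E
```

```text
[ 0.75570293  0.65924005  1.606704   -0.49972498  1.41832316  0.9589345 ] 0.610035348216492 [-0.54750762 -1.05205065 -0.54106769] [503.20059023 233.36188395  96.59313714] [2.4395344  0.00359284 0.01245946]
```

View pics/s3.png

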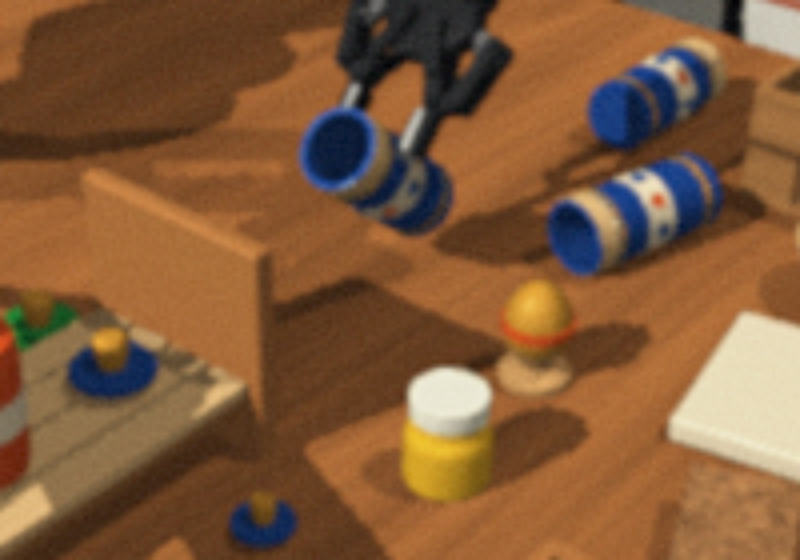

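arm_command(targets=[[0,0,0,-0.08,0,0],[0,0,0,-0.08,0,0],[0,0.013,0.0152,0,0,0],[0,0.013,0.0152,0,0,0],[0,0.013,0.0152,0,0,0],[0,0.013,0.0152,0,0,0],[0,0.013,0.0152,0,0,0],[0,0.013,0.0152,0,0,0],[0,0,0,0,0,0]])

```text
clock: 8.35
eef_pos: [504.6, 108.5, 99.2]
tcp_rot: [2.283, 0.002, 0.007]
contact_force: [1.2, 1.0, -1.6]
opening: 0.611
```

```bash
python3 - <<'E'
from rig import r
from h import *
f=r.grab_frame("scene"); cv2.imwrite("pics/s4.png",cv2.resize(f["image"][120:260,220:420],None,fx=4,fy=4))
s=r.sense(); print(s["qpos"],s["opening"],s["contact_force"],s["eef_pos"],s["tcp_rot"])
E
```

```text
[ 0.6600522   0.65249101  1.74111514 -0.65476671  1.40338664  0.99047058] 0.6120548602303979 [-0.28663533  0.54575994 -1.12099722] [505.06686037 110.25105177  99.14395756] [2.28379651e+00 6.34289037e-04 6.89696354e-03]
```

View pics/s4.png

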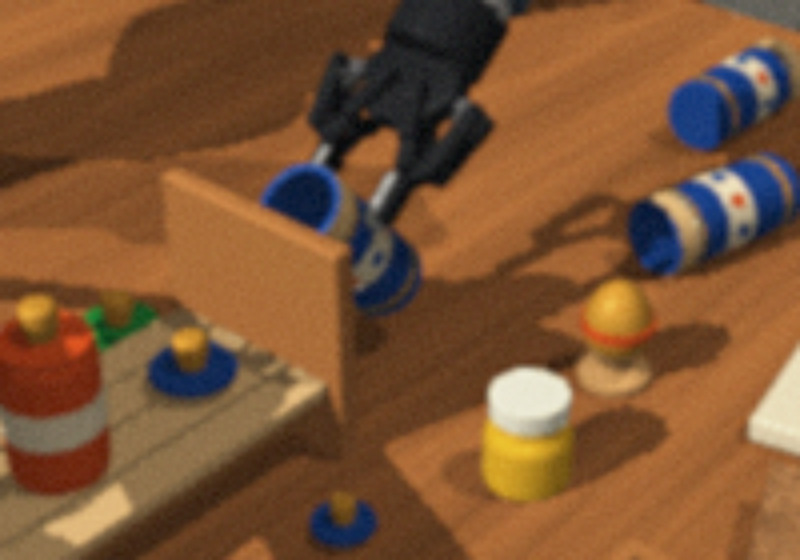

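arm_command(targets=[[0,0.0026,0.003,0,0,0],[0,0.0026,0.003,0,0,0],[0,0.002,0.0023,0,0,0],[0,0,0,0,0,0]])

```text
clock: 8.73
eef_pos: [506.0, 101.7, 98.5]
tcp_rot: [2.282, 0.0, 0.01]
contact_force: [0.2, 0.4, -1.8]
opening: 0.612
```

arm_command(targets=[[0,0.002,0.0023,0,0,0],[0,0.002,0.0023,0,0,0],[0,0,0,0,0,0]])

```text
clock: 8.98
eef_pos: [506.4, 97.3, 97.8]
tcp_rot: [2.285, -0.001, 0.01]
contact_force: [-1.7, 8.1, -1.7]
opening: 0.613
```

arm_command(targets=[[0,0.0006,0.0007,0,0,0],[0,0,0,0,0,0],[0,0,0,0,0,0],[0,0,0,0,0,0]])

```text
clock: 9.32
eef_pos: [506.5, 97.2, 97.7]
tcp_rot: [2.286, -0.001, 0.011]
contact_force: [-2.4, 11.6, -0.5]
opening: 0.613
```

```bash
python3 - <<'E'
from rig import r
from h import *
f=r.grab_frame("scene"); cv2.imwrite("pics/s5.png",cv2.resize(f["image"][120:260,220:420],None,fx=4,fy=4))
f=r.grab_frame("wrist"); cv2.imwrite("pics/w5.png",f["image"])
s=r.sense(); print(s["qpos"],s["opening"],s["contact_force"],s["eef_pos"],s["tcp_rot"])
E
```

```text
[ 0.64311354  0.64476793  1.76078141 -0.66923354  1.3828517   0.98799854] 0.6139541229482829 [-2.03383576 10.8248865  -1.28745638] [506.51791605  97.22562877  97.7074805 ] [ 2.28596874e+00 -1.18576215e-03  1.07699856e-02]
```

View pics/s5.png

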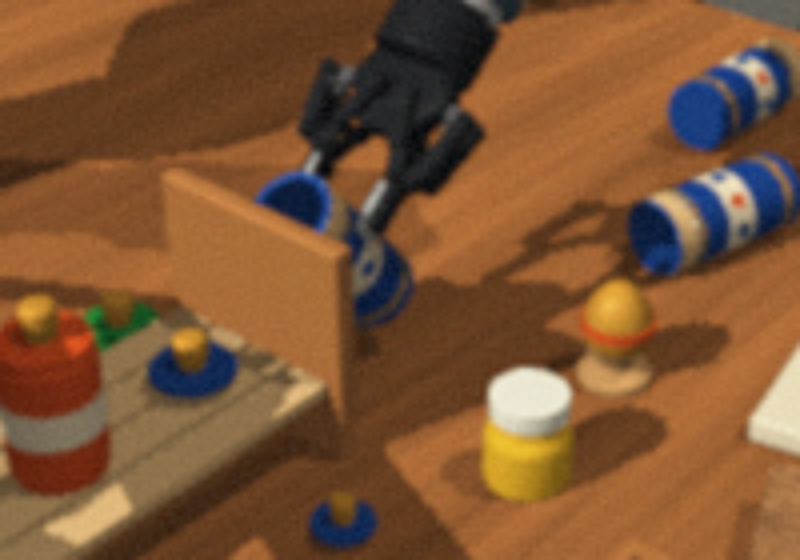

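View pics/w5.png

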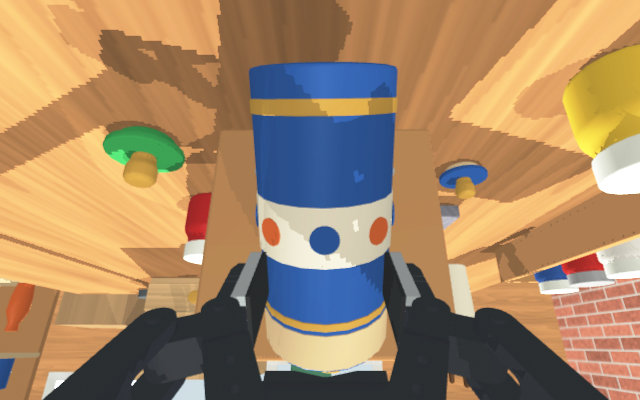

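arm_command(targets=[[0,0.002,0,-0.09,0,0],[0,0.002,0,-0.09,0,0],[0,0.002,0,-0.09,0,0],[0,0.002,0,-0.09,0,0],[0,0,0,0,0,0]])

```text
clock: 9.83
eef_pos: [505.2, 90.8, 102.5]
tcp_rot: [1.915, 0.004, 0.012]
contact_force: [-1.2, -0.7, -1.6]
opening: 0.613
```

```bash
python3 - <<'E'
from rig import r
s=r.sense(); print(s["qpos"],s["opening"],s["contact_force"],s["eef_pos"],s["tcp_rot"])
E
```

```text
[ 0.72011038  0.85829131  1.66546213 -0.79833221  1.65094231  1.10993285] 0.6132751263295328 [-1.16066978 -0.74349804 -1.6102489 ] [505.18172591  90.75789306 102.54034365] [1.91529297 0.00414861 0.01174339]
```

arm_command(targets=[[0,0.002,0,-0.086,0,0],[0,0.002,0,-0.086,0,0],[0,0.002,0,-0.086,0,0],[0,0.002,0,-0.086,0,0],[0,0,0,0,0,0],[0,0,0,0,0,0]])

```text
clock: 10.33
eef_pos: [506.1, 88.4, 111.9]
tcp_rot: [1.58, 0.002, 0.01]
contact_force: [-0.1, -0.3, -1.0]
opening: 0.612
```

```bash
python3 - <<'E'
from rig import r
from h import *
f=r.grab_frame("scene"); cv2.imwrite("pics/s6.png",cv2.resize(f["image"][100:250,220:420],None,fx=4,fy=4))
f=r.grab_frame("wrist"); cv2.imwrite("pics/w6.png",f["image"])
s=r.sense(); print(s["qpos"],s["opening"],s["contact_force"],s["eef_pos"],s["tcp_rot"])
E
```

```text
[ 0.74069628  1.04860942  1.58233386 -0.90236589  1.89294902  1.17806726] 0.6114203848596176 [ 0.28841327  0.60783495 -1.33443304] [506.59242123  88.7956676  113.38006845] [ 1.58189701e+00 -9.48788479e-04  9.62750063e-03]
```

View pics/s6.png

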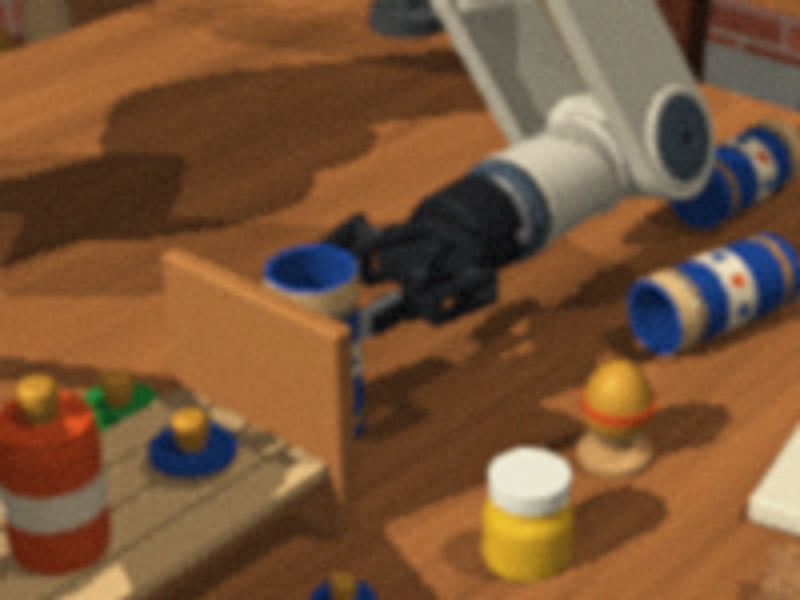

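View pics/w6.png

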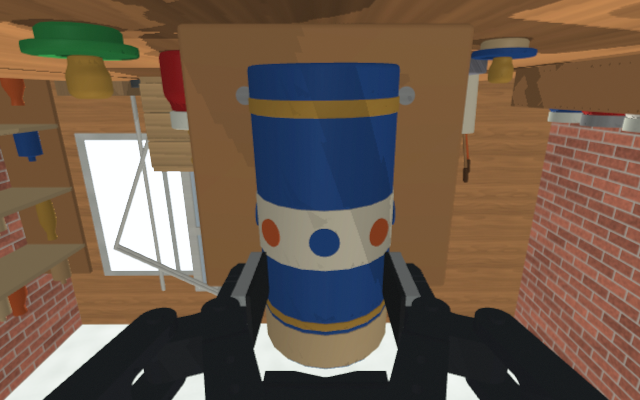

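arm_command(targets=[[0,-0.007,0,0,0,0],[0,-0.007,0,0,0,0],[0,-0.006,0,0,0,0],[0,-0.003,0,0,0,0],[0,0,0,0,0,0]])

```text
clock: 10.85
eef_pos: [506.1, 88.9, 89.4]
tcp_rot: [1.577, 0.0, 0.01]
contact_force: [0.1, -0.5, -1.8]
opening: 0.609
```

arm_command(targets=[[0,-0.0015,0,0,0,0],[0,0,0,0,0,0]])

```text
clock: 11.02
eef_pos: [506.2, 89.1, 88.9]
tcp_rot: [1.576, -0.0, 0.01]
contact_force: [-2.0, 2.1, 2.6]
opening: 0.609
```

arm_command(targets=[[0,-0.0015,0,0,0,0],[0,0,0,0,0,0]])

```text
clock: 11.18
eef_pos: [506.1, 89.4, 88.7]
tcp_rot: [1.575, -0.001, 0.01]
contact_force: [-1.9, 3.3, 9.0]
opening: 0.608
```

arm_command(targets=[[0,0.001,0,0,0,0],[0,0,0,0,0,0],[0,0,0,0,0,0],[0,0,0,0,0,0],[0,0,0,0,0,0],[0,0,0,0,0,0]], fingers=0.0854)

```text
clock: 11.68
eef_pos: [506.2, 88.9, 87.8]
tcp_rot: [1.578, 0.0, 0.01]
contact_force: [-1.1, -0.2, -0.1]
opening: 1.002
```

```bash
python3 - <<'E'
from rig import r
from h import *
f=r.grab_frame("wrist"); cv2.imwrite("pics/w7.png",f["image"])
s=r.sense(); print(s["qpos"],s["opening"],s["contact_force"],s["eef_pos"],s["tcp_rot"])
E
```

```text
[ 0.74130424  1.09315153  1.56464177 -0.89688844  1.88031398  1.19870637] 1.006192310051998 [-0.14639983 -0.47212408  0.63040165] [506.22037522  88.89582015  87.81563438] [1.57763285e+00 1.01819148e-04 9.95755883e-03]
```

View pics/w7.png

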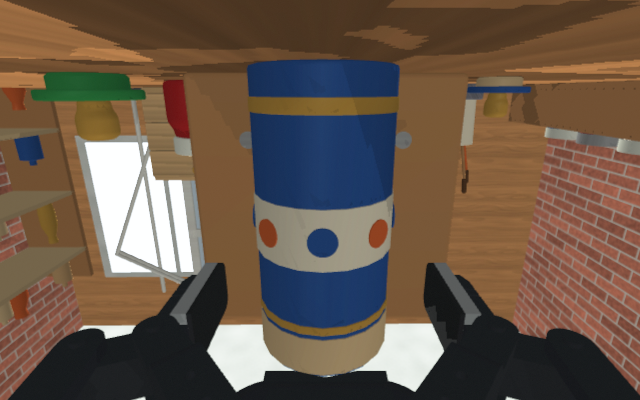

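arm_command(targets=[[0,0,-0.015,0,0,0],[0,0,-0.02,0,0,0],[0,0.01,-0.02,0,0,0],[0,0.03,0,0,0,0],[0,0.03,0,0,0,0],[0,0.03,0,0,0,0],[0,0.03,0,0,0,0],[0,0.02,0,0.1,0,0],[0,0,0,0.1,0,0],[0,0,0,0.1,0,0],[0,0,0,0.1,0,0],[0,0,0,0.1,0,0],[0,0,0,0.1,0,0],[0,0,0,0.1,0,0],[0,0,0,0.1,0,0],[0,0,0,0.1,0,0]])

```text
clock: 13.07
eef_pos: [506.0, 144.4, 239.1]
tcp_rot: [2.483, -0.001, 0.012]
contact_force: [1.5, -0.4, 0.0]
opening: 0.999
```

arm_command(targets=[[0,0,0,0.1,0,0],[0,0,0,0.1,0,0],[0,0,0,0.1,0,0],[0,0,0,0.1,0,0],[0,0,0,0.1,0,0],[0,0,0,0.064,0,0],[0,0,0,0,0,0]])

```text
clock: 13.65
eef_pos: [506.0, 141.8, 239.7]
tcp_rot: [3.045, -0.002, 0.008]
contact_force: [-0.5, 0.1, 0.7]
opening: 1.002
```

```bash
python3 - <<'E'
from rig import r
from h import *
f=r.grab_frame("scene"); cv2.imwrite("pics/s8.png",f["image"])
s=r.sense(); print(s["qpos"],s["opening"],s["contact_force"],s["eef_pos"],s["tcp_rot"])
E
```

```text
[ 0.33811859  0.17935378  1.78232297 -0.1012977   1.21323497  0.36741866] 0.9982830310398076 [-0.22465876  0.22807548  0.44618619] [505.8665603  141.9890042  239.23413265] [ 3.04160708e+00 -9.47255475e-04  7.80904579e-03]
```

View pics/s8.png

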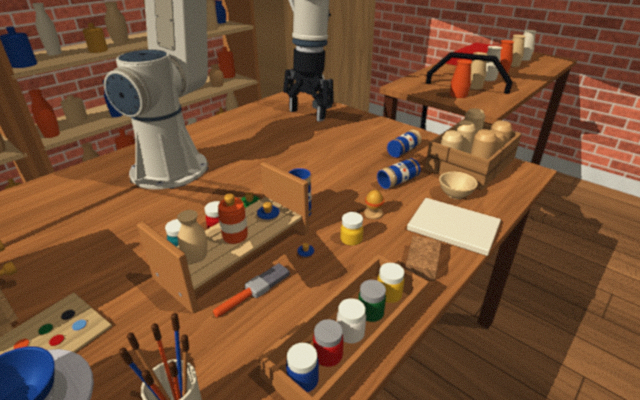

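arm_command(targets=[[0,0,0,0.1,0,0],[0.001,0.031,0,0,0,0],[0.001,0.031,0,0,0,0],[0.001,0.031,0,0,0,0],[0.001,0.031,0,0,0,0],[0.001,0.03,0,0,0,0],[0,0,0,0,0,0],[0,0,0,0,0,0]])

```text
clock: 14.37
eef_pos: [512.3, -11.3, 238.0]
tcp_rot: [3.14, 0.002, 0.009]
contact_force: [-0.9, 0.3, 0.5]
opening: 0.998
```

```bash
python3 - <<'E'
from rig import r
from h import *
f=r.grab_frame("wrist"); im=f["image"].copy()
g=r.grab_frame("top"); 
cv2.imwrite("pics/t9.png",cv2.resize(g["image"][160:300,260:460],None,fx=4,fy=4))
u,v=proj(f,(511,-12.3,99)); print(u,v); cv2.circle(im,(int(u),int(v)),3,(0,0,255),1)
cv2.imwrite("pics/w9.png",im)
s=r.sense(); print(s["qpos"],s["eef_pos"],s["tcp_rot"], f["xyz"],f["orientation"])
E
```

```text
326.21843533510736 176.62956148086903
[-2.19863913e-02  1.40728133e-01  1.82752581e+00 -5.35643868e-04
  1.17460325e+00 -3.26511323e-02] [512.24166514  -9.94825994 238.01299985] [3.14114031e+00 1.28003996e-03 1.08714738e-02] [509.90670023  66.89678393 412.41562066] [2.82816840e+00 1.89610839e-03 9.03288046e-03]
```

View pics/w9.png

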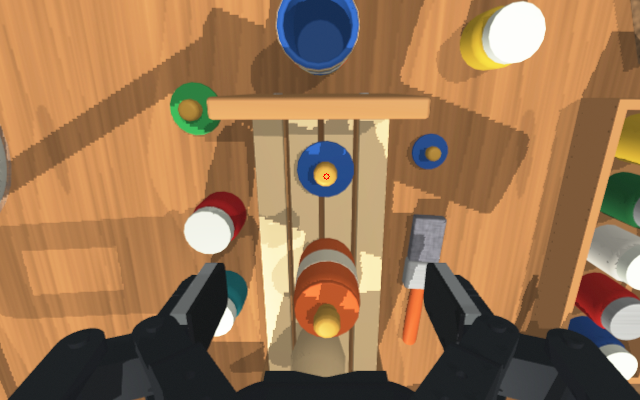

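View pics/t9.png

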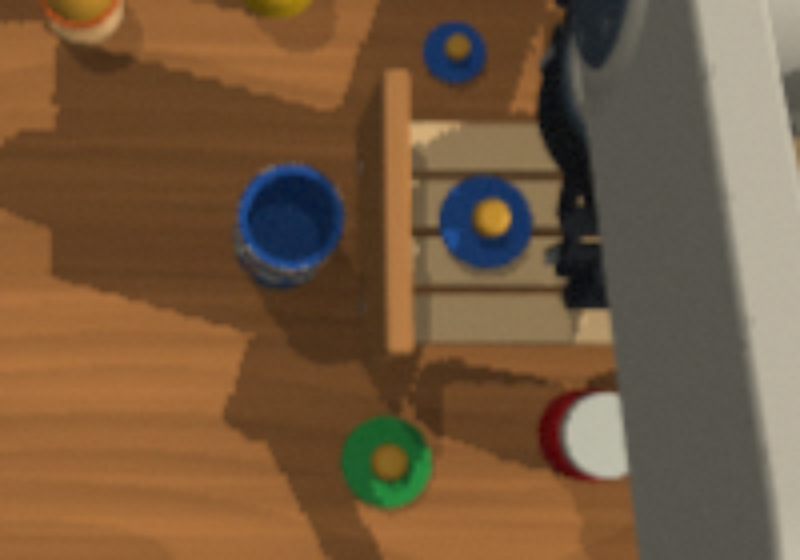

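```bash
python3 - <<'E'
from rig import r
from h import *
g=r.grab_frame("top"); f=r.grab_frame("wrist")
c=lambda u,v:(260+(u+.5)/4-.5,160+(v+.5)/4-.5)
for p in [(239,218),(344,218),(291,165),(291,272)]: print(onz(g,*c(*p),130))
for p in [(277,22),(359,22)]: print(onz(f,*p,130))
print(r.sense()["eef_pos"])
E
```

```text
[503.17704246 140.18537713 130.        ]
[504.22551052  79.77253771 130.        ]
[534.6077642  110.58660537 130.        ]
[472.57626083 110.00421354 130.        ]
[472.809372   115.16261862 130.        ]
[533.79829411 115.86296092 130.        ]
[512.23556316  -9.68651116 238.08921385]
```

arm_command(targets=[[-0.0012,0.0026,0.03,0,0,0],[0,0,0.035,0,0,0],[0,0,0.035,0,0,0],[0,0,0.03,0,0,0],[0,0,0.02,0,0,0],[0,0,0.004,0,0,0],[0,0,0,0,0,0]], fingers=0.06)

```text
clock: 15.15
eef_pos: [510.1, -12.7, 83.2]
tcp_rot: [-3.142, 0.003, 0.011]
contact_force: [0.8, 0.0, 0.8]
opening: 0.7
```

arm_command(targets=[[0,0,0,0,0,0],[0,0,0,0,0,0],[0,0,0,0,0,0],[0,0,0,0,0,0],[0,0,0,0,0,0],[0,0,0,0,0,0],[0,0,0,0,0,0]], fingers=0.012, squeeze=25)

```text
clock: 15.73
eef_pos: [511.2, -13.7, 84.6]
tcp_rot: [3.142, -0.0, 0.01]
contact_force: [0.3, -0.1, -0.3]
opening: 0.139
```

```bash
python3 - <<'E'
from rig import r
from h import *
f=r.grab_frame("wrist"); cv2.imwrite("pics/w10.png",f["image"])
f=r.grab_frame("scene"); cv2.imwrite("pics/s10.png",cv2.resize(f["image"][150:260,200:340],None,fx=5,fy=5))
s=r.sense(); print(s["opening"],s["contact_force"],s["eef_pos"],s["tcp_rot"])
E
```

```text
0.13979497157149468 [ 0.06138549  0.20163211 -0.30750074] [511.08936349 -13.67640909  84.384064  ] [-3.14158259e+00 -1.60158298e-04  9.88338400e-03]
```

View pics/w10.png

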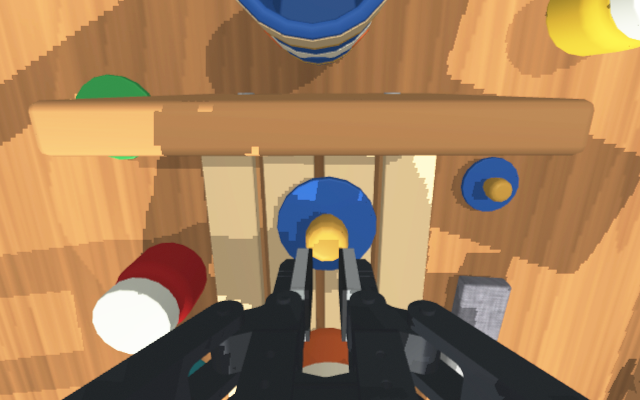

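View pics/s10.png

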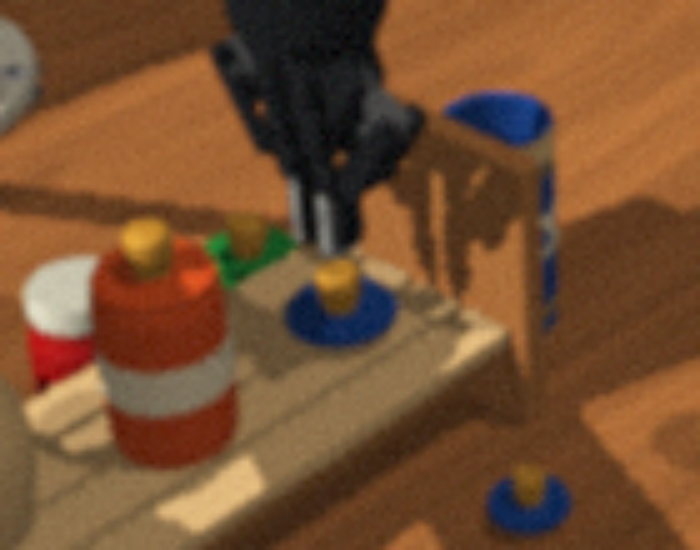

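```bash
python3 - <<'E'
from rig import r
from h import *
f=r.grab_frame("wrist");g=r.grab_frame("scene")
s=r.sense(); p=s["eef_pos"]
for fr in (f,g):
  for n,q in [("tcp",p),("tcp-19",p+[0,0,19]),("knobtop",(511,-12.3,99)),("disc",(511,-12.3,75))]: print(n,proj(fr,q))
sc=g["image"]; im=cv2.resize(sc[170:220,240:300],None,fx=10,fy=10,interpolation=cv2.INTER_CUBIC); cv2.imwrite("pics/s11.png",im)
E
```

```text
tcp (np.float64(328.6337618828306), np.float64(236.27305739383635))
tcp-19 (np.float64(328.99591921574296), np.float64(251.76358140103355))
knobtop (np.float64(328.94400323788824), np.float64(245.60157345593322))
disc (np.float64(328.51187175207787), np.float64(227.57131257378862))
tcp (np.float64(266.10548063351047), np.float64(208.00505366705178))
tcp-19 (np.float64(265.5270414739486), np.float64(201.82086690288617))
knobtop (np.float64(266.06310975816376), np.float64(202.99245980292895))
disc (np.float64(266.7830735948853), np.float64(210.7460404697978))
```

View pics/s11.png

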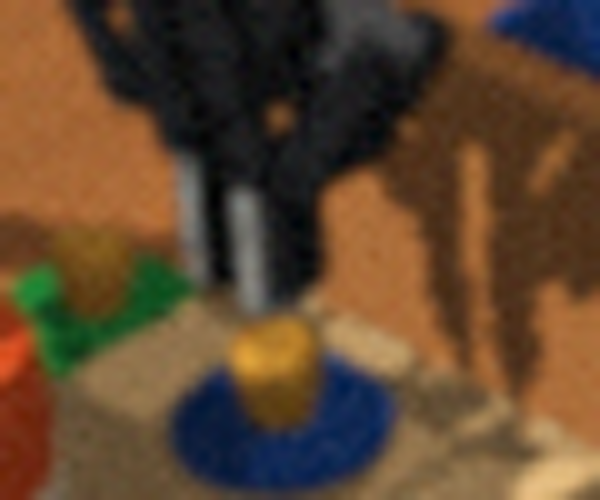

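arm_command(targets=[[0,-0.0012,0,0,0,0],[0,0,0,0,0,0],[0,0,0,0,0,0],[0,0,0,0,0,0],[0,0,0.01,0,0,0],[0,0,0.01,0,0,0],[0,0,0,0,0,0]], fingers=0.04)

```text
clock: 16.52
eef_pos: [509.5, -12.4, 62.0]
tcp_rot: [-3.141, 0.003, 0.01]
contact_force: [-0.8, -0.6, 0.3]
opening: 0.465
```

```bash
python3 - <<'E'
from rig import r
from h import *
f=r.grab_frame("wrist");g=r.grab_frame("scene")
s=r.sense(); p=s["eef_pos"]; print(p,s["contact_force"],s["opening"])
cv2.imwrite("pics/w12.png",f["image"])
sc=g["image"]; im=cv2.resize(sc[170:220,240:300],None,fx=10,fy=10,interpolation=cv2.INTER_CUBIC); cv2.imwrite("pics/s12.png",im)
E
```

```text
[510.22078566 -12.39931968  63.29896773] [-0.23625676 -0.16909889 -0.061523  ] 0.46703833971614456
```

View pics/s12.png

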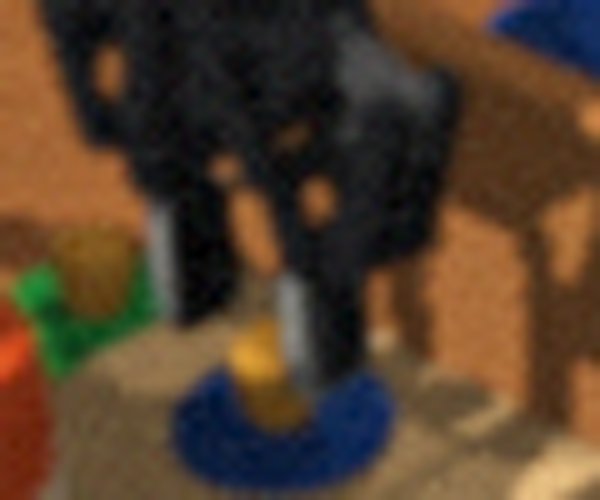

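View pics/w12.png

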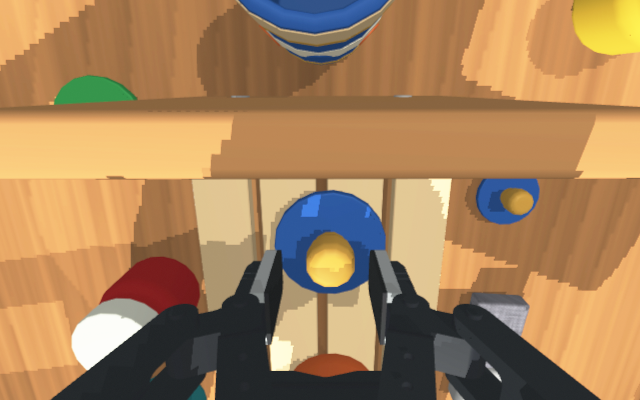

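```bash
python3 - <<'E'
from rig import r
from h import *
g=r.grab_frame("scene")
for x in (530,536):
  for y in (-23,-1):
    for z in (75,85,95): print(x,y,z,np.round(proj(g,(x,y,z)),1))
for y in(-23,-1): print([np.round(proj(g,(490,y,z)),1) for z in (85,95)])
E
```

```text
530 -23 75 [268.7 215.5]
530 -23 85 [268.4 212.3]
530 -23 95 [268.1 209. ]
530 -1 75 [275.1 211.7]
530 -1 85 [274.9 208.5]
530 -1 95 [274.6 205.2]
536 -23 75 [270.3 216.5]
536 -23 85 [270.  213.2]
536 -23 95 [269.7 209.9]
536 -1 75 [276.7 212.6]
536 -1 85 [276.5 209.4]
536 -1 95 [276.2 206.1]
[array([257.8, 206.2]), array([257.5, 203. ])]
[array([264.3, 202.6]), array([264. , 199.3])]
```

arm_command(targets=[[0.0008,0,0.005,0,0,0],[0,0,0.005,0,0,0],[0,0,0.003,0,0,0],[0,0,0,0,0,0],[0,0,0,0,0,0]])

```text
clock: 17.08
eef_pos: [511.6, -12.4, 51.0]
tcp_rot: [3.142, 0.001, 0.01]
contact_force: [0.2, 0.1, -0.4]
opening: 0.467
```

arm_command(targets=[[0,0,0,0,0,0],[0,0,0,0,0,0],[0,0,0,0,0,0],[0,0,0,0,0,0],[0,0,0,0,0,0]], fingers=0.012)

```text
clock: 17.5
eef_pos: [511.9, -12.4, 51.5]
tcp_rot: [3.142, -0.0, 0.01]
contact_force: [-1.0, -0.3, 3.6]
opening: 0.242
```

```bash
python3 - <<'E'
from rig import r
from h import *
f=r.grab_frame("wrist");g=r.grab_frame("scene")
s=r.sense(); p=s["eef_pos"]; print(p,s["contact_force"],s["opening"])
cv2.imwrite("pics/w13.png",f["image"])
sc=g["image"]; im=cv2.resize(sc[170:220,240:300],None,fx=10,fy=10,interpolation=cv2.INTER_CUBIC); cv2.imwrite("pics/s13.png",im)
E
```

```text
[511.94306649 -12.42116239  51.50010791] [-1.40521003  0.28929249  4.37338603] 0.2452414399363961
```

View pics/s13.png

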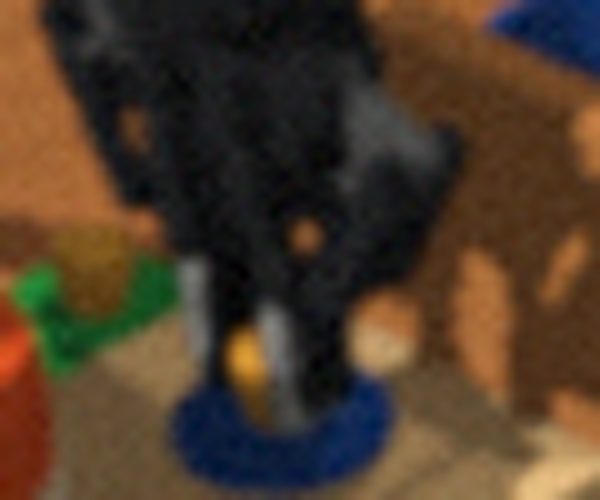

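View pics/w13.png

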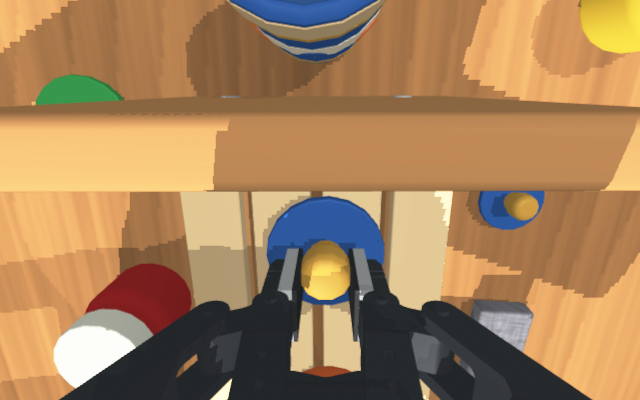

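arm_command(targets=[[0,0,-0.005,0,0,0],[0,0,-0.01,0,0,0],[0,0,-0.02,0,0,0],[0,0,-0.03,0,0,0],[0,0,-0.03,0,0,0],[0,0,-0.03,0,0,0],[0,0,-0.015,0,0,0],[0,0,0,0,0,0]], squeeze=35)

```text
clock: 18.27
eef_pos: [514.3, -12.5, 195.9]
tcp_rot: [3.141, -0.007, 0.01]
contact_force: [1.1, 0.3, -0.7]
opening: 0.24
```

```bash
python3 - <<'E'
from rig import r
from h import *
f=r.grab_frame("wrist");g=r.grab_frame("scene")
s=r.sense(); p=s["eef_pos"]; print(p,s["contact_force"],s["opening"])
cv2.imwrite("pics/w14.png",f["image"])
sc=g["image"]; im=cv2.resize(sc[130:220,220:340],None,fx=6,fy=6,interpolation=cv2.INTER_CUBIC); cv2.imwrite("pics/s14.png",im)
E
```

```text
[512.05907809 -12.40904954 192.09112184] [-1.08473526  0.26176835 -0.72678777] 0.23915895276290167
```

View pics/s14.png

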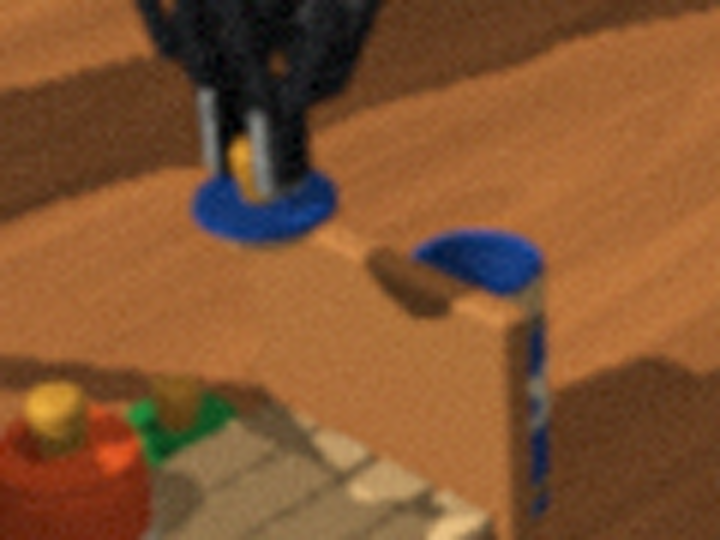

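View pics/w14.png

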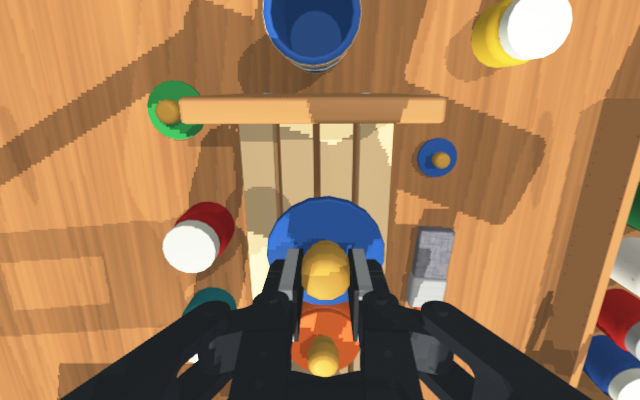

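arm_command(targets=[[-0.0014,-0.024,0,0,0,0],[-0.0014,-0.025,0,0,0,0],[-0.0014,-0.025,0,0,0,0],[-0.0014,-0.025,0,0,0,0],[-0.0014,-0.0235,0,0,0,0],[0,0,0,0,0,0],[0,0,0,0,0,0],[0,0,0,0,0,0]])

```text
clock: 19.03
eef_pos: [502.9, 109.6, 190.3]
tcp_rot: [3.141, 0.002, 0.011]
contact_force: [0.4, 0.3, -0.3]
opening: 0.242
```

```bash
python3 - <<'E'
from rig import r
from h import *
f=r.grab_frame("wrist");g=r.grab_frame("scene")
s=r.sense(); p=s["eef_pos"]; print(p,s["contact_force"],s["opening"])
cv2.imwrite("pics/w15.png",f["image"])
sc=g["image"]; im=cv2.resize(sc[110:230,240:400],None,fx=5,fy=5,interpolation=cv2.INTER_CUBIC); cv2.imwrite("pics/s15.png",im)
E
```

```text
[503.26015744 109.11850496 190.71122456] [-0.16314807  0.47108947  0.48630294] 0.24421630830505983
```

View pics/s15.png

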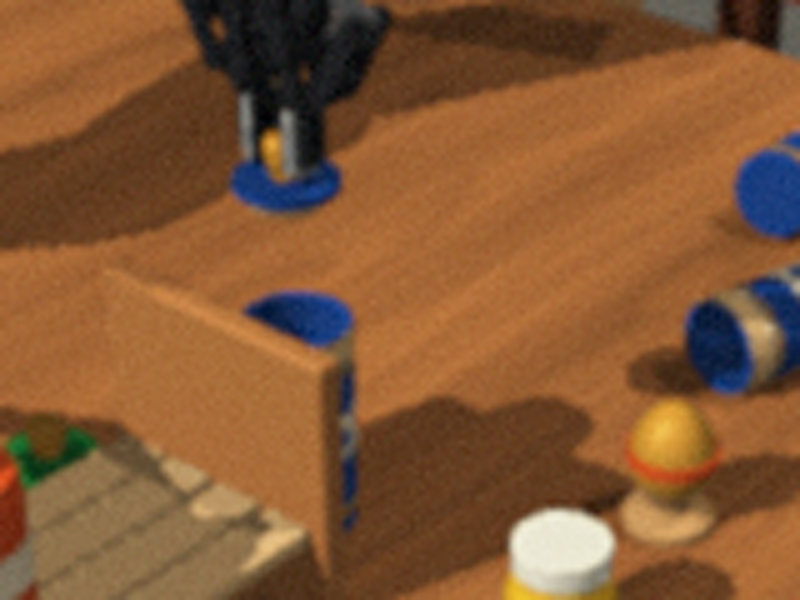

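View pics/w15.png

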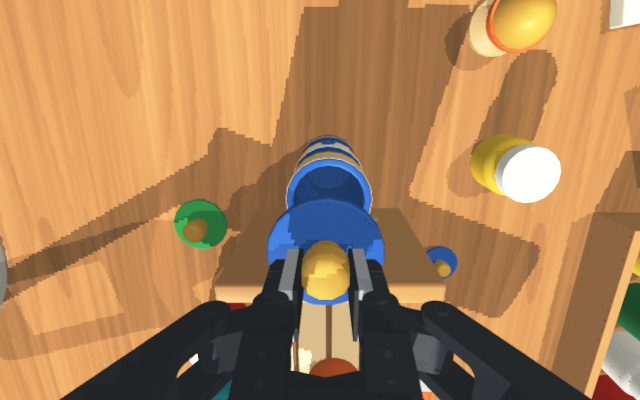

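```bash
python3 - <<'E'
from rig import r
from h import *
f=r.grab_frame("wrist");g=r.grab_frame("scene")
s=r.sense(); p=s["eef_pos"]; print(p)
for a in np.linspace(0,2*np.pi,1): pass
def ext(fr,c,rad):
    t=np.linspace(0,2*np.pi,200); q=np.array([proj(fr,(c[0]+rad*np.cos(x),c[1]+rad*np.sin(x),c[2])) for x in t]); return q.min(0).round(1),q.max(0).round(1)
print("scene lid",ext(g,(p[0],p[1],p[2]+8.5+15),29)); print("scene rim",ext(g,(503.7,110,130),31))
print("wrist lid",ext(f,(p[0],p[1],p[2]+8.5+15),29)); print("wrist rim",ext(f,(503.7,110,130),31))
E
```

```text
[503.5422447  109.1436677  191.05326028]
scene lid (array([284.9, 139.6]), array([307.5, 149.8]))
scene rim (array([286. , 167.3]), array([309.2, 179. ]))
wrist lid (array([270.4, 200. ]), array([389.1, 307. ]))
wrist rim (array([285.8, 158.5]), array([371.5, 240. ]))
```

arm_command(targets=[[0.002,-0.0006,0.01,0,0,0],[0,0,0.02,0,0,0],[0,0,0.02,0,0,0],[0,0,0.012,0,0,0],[0,0,0,0,0,0],[0,0,0,0,0,0]])

```text
clock: 19.73
eef_pos: [505.2, 110.2, 128.5]
tcp_rot: [3.141, 0.002, 0.01]
contact_force: [-0.2, 0.5, -0.1]
opening: 0.241
```

```bash
python3 - <<'E'
from rig import r
from h import *
f=r.grab_frame("wrist");g=r.grab_frame("scene")
s=r.sense(); p=s["eef_pos"]; print(p,s["contact_force"],s["opening"])
cv2.imwrite("pics/w16.png",f["image"])
sc=g["image"]; im=cv2.resize(sc[110:230,240:400],None,fx=5,fy=5,interpolation=cv2.INTER_CUBIC); cv2.imwrite("pics/s16.png",im)
E
```

```text
[506.20647934 110.59193357 129.81079043] [-0.13461691 -0.11127971 -1.45535056] 0.24050050210637425
```

View pics/s16.png

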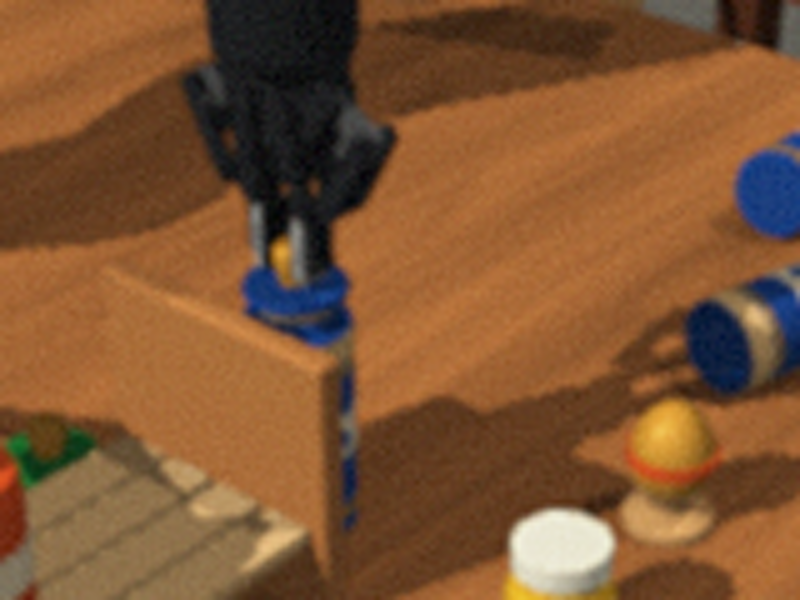

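View pics/w16.png

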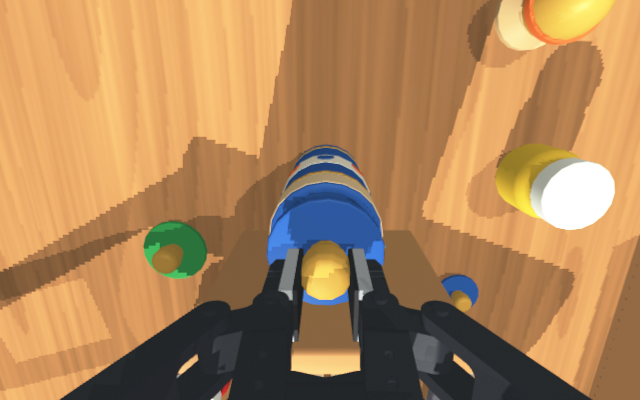

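arm_command(targets=[[0,0,0.004,0,0,0],[0,0,0.004,0,0,0],[0,0,0.003,0,0,0],[0,0,0,0,0,0]])

```text
clock: 20.17
eef_pos: [505.2, 110.6, 117.8]
tcp_rot: [3.141, 0.001, 0.01]
contact_force: [0.3, 0.2, -1.3]
opening: 0.241
```

arm_command(targets=[[0,0,0.002,0,0,0],[0,0,0.002,0,0,0],[0,0,0,0,0,0]])

```text
clock: 20.42
eef_pos: [505.4, 110.6, 113.9]
tcp_rot: [3.142, 0.0, 0.01]
contact_force: [0.0, -0.2, -0.3]
opening: 0.245
```

arm_command(targets=[[0,0,0.001,0,0,0],[0,0,0.001,0,0,0],[0,0,0,0,0,0]])

```text
clock: 20.67
eef_pos: [505.8, 110.7, 112.6]
tcp_rot: [-3.141, -0.0, 0.01]
contact_force: [-0.5, -0.0, 3.7]
opening: 0.24
```

```bash
python3 - <<'E'
from rig import r
from h import *
f=r.grab_frame("wrist");g=r.grab_frame("scene")
s=r.sense(); p=s["eef_pos"]; print(p,s["contact_force"],s["opening"])
cv2.imwrite("pics/w17.png",f["image"])
sc=g["image"]; im=cv2.resize(sc[110:230,240:400],None,fx=5,fy=5,interpolation=cv2.INTER_CUBIC); cv2.imwrite("pics/s17.png",im)
E
```

```text
[505.8085354  110.66305306 112.55326222] [-0.98579184 -0.54906388  3.54634776] 0.23811338052755107
```

View pics/s17.png

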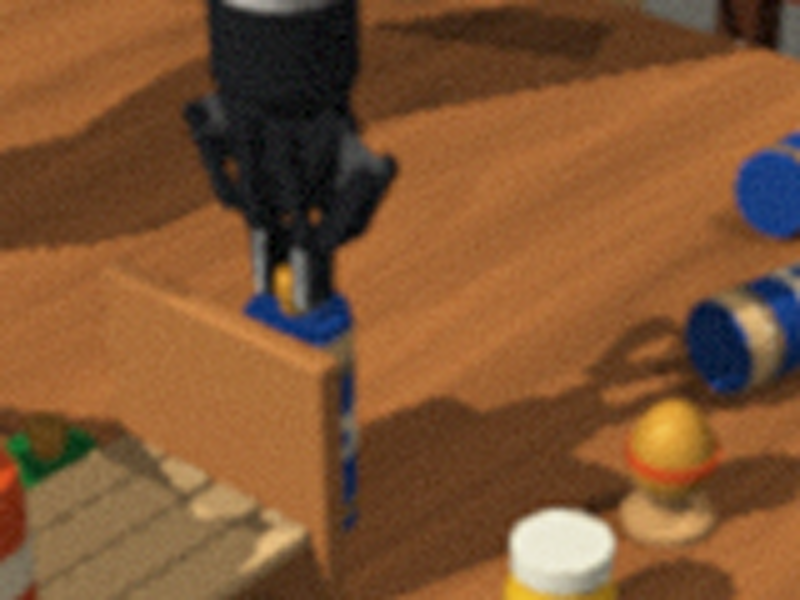

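View pics/w17.png

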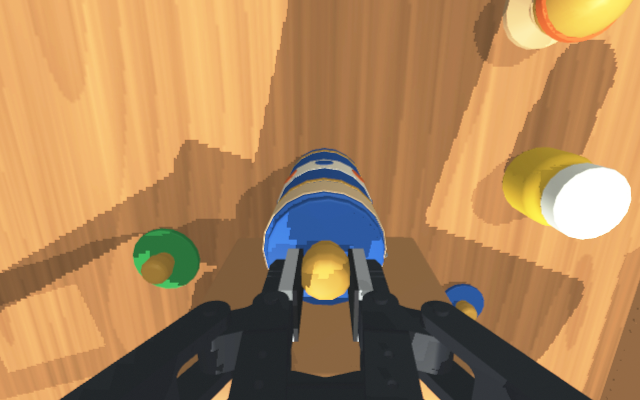

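arm_command(targets=[[0,0,0,0,0,0],[0,0,0,0,0,0],[0,0,0,0,0,0],[0,0,0,0,0,0]], fingers=0.045)

```text
clock: 21.1
eef_pos: [505.6, 110.6, 112.2]
tcp_rot: [3.142, 0.0, 0.01]
contact_force: [-0.1, 0.3, -0.5]
opening: 0.531
```

arm_command(targets=[[0,0,-0.01,0,0,0],[0,0,-0.02,0,0,0],[0,0,-0.03,0,0,0],[0,0,-0.03,0,0,0],[0,0,0,0,0,0],[0,0,0,0,0,0]], fingers=0.0854)

```text
clock: 21.6
eef_pos: [506.9, 110.9, 204.6]
tcp_rot: [-3.141, -0.004, 0.01]
contact_force: [-0.0, 0.1, -0.1]
opening: 1.002
```

```bash
python3 - <<'E'
from rig import r
from h import *
f=r.grab_frame("wrist");g=r.grab_frame("scene");t=r.grab_frame("top")
s=r.sense(); p=s["eef_pos"]; print(p,s["contact_force"],s["opening"])
cv2.imwrite("pics/w18.png",f["image"])
sc=g["image"]; im=cv2.resize(sc[110:230,240:400],None,fx=5,fy=5,interpolation=cv2.INTER_CUBIC); cv2.imwrite("pics/s18.png",im)
E
```

```text
[504.81774209 110.4626678  201.50505142] [-0.54147135  0.44898624 -0.47197269] 1.0021867737651078
```

View pics/s18.png

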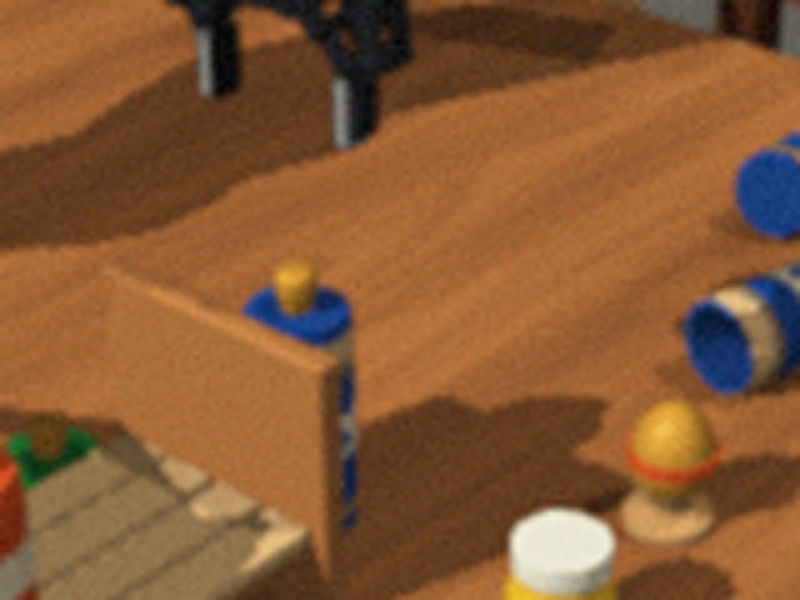

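View pics/w18.png

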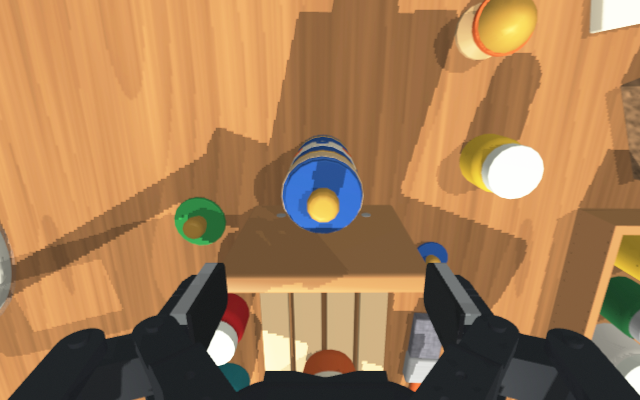

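```bash
python3 - <<'E'
from rig import r
from h import *
g=r.grab_frame("scene")
s=r.sense(); p=s["eef_pos"]; print(p)
im=cv2.resize(g["image"][60:180,250:350],None,fx=6,fy=6,interpolation=cv2.INTER_CUBIC)
for dz,c in [(0,(0,0,255)),(38,(0,255,0)),(73,(255,0,0)),(100,(255,255,0))]:
    u,v=proj(g,p+[0,0,dz]); print(dz,u,v); cv2.drawMarker(im,(int((u-250)*6),int((v-60)*6)),c,cv2.MARKER_CROSS,14,1)
cv2.imwrite("pics/s19.png",im)
E
```

```text
[504.73750233 110.46618247 201.26592805]
0 297.0853873019516 149.18962726863882
38 296.5475424861485 135.74248203756756
73 296.0330309877307 122.87871420158228
100 295.6229171467378 112.6250867256547
```

View pics/s19.png

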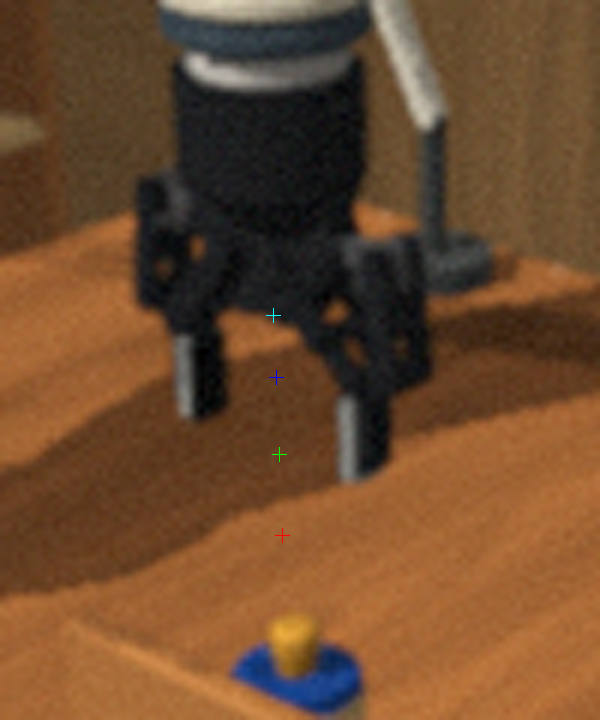

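arm_command(targets=[[0.001,0,0.025,0,0,0],[0,0,0.03,0,0,0],[0,0,0.03,0,0,0],[0,0,0.02,0,0,0],[0,0,0.012,0,0,0],[0,0,0.006,0,0,0],[0,0,0.004,0,0,0],[0,0,0,0,0,0]])

```text
clock: 22.47
eef_pos: [506.1, 110.5, 74.5]
tcp_rot: [3.141, 0.002, 0.01]
contact_force: [-0.5, 1.3, -0.2]
opening: 0.997
```

```bash
python3 - <<'E'
from rig import r
from h import *
f=r.grab_frame("wrist");g=r.grab_frame("scene")
s=r.sense(); p=s["eef_pos"]; print(p,s["contact_force"],s["opening"])
cv2.imwrite("pics/w20.png",f["image"])
cv2.imwrite("pics/s20.png",cv2.resize(g["image"][110:230,240:400],None,fx=5,fy=5,interpolation=cv2.INTER_CUBIC))
E
```

```text
[506.98158036 110.75039227  75.74287089] [ 0.06142028 -0.35382244 -0.40130281] 1.0032083105287408
```

View pics/s20.png

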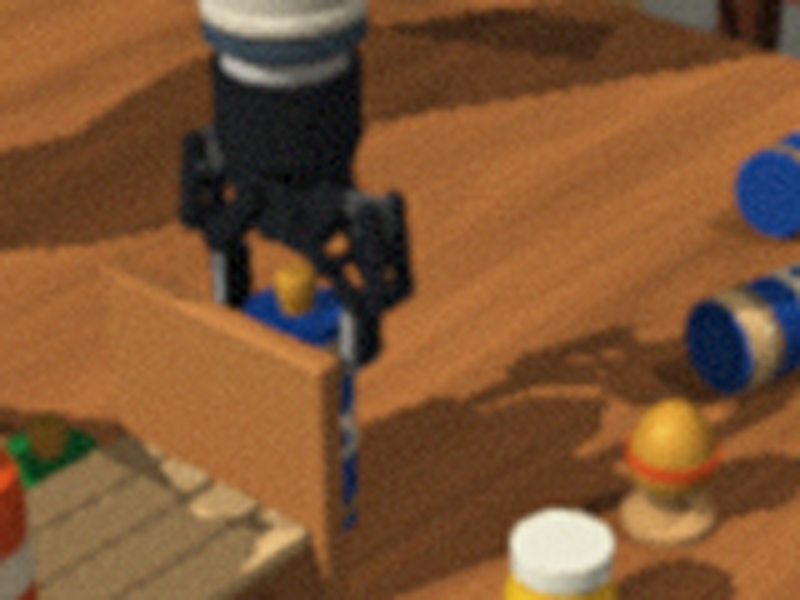

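View pics/w20.png

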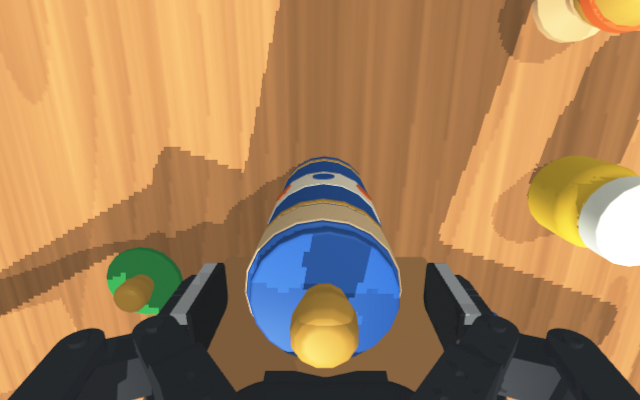

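arm_command(targets=[[-0.001,0,0.003,0,0,0],[0,0,0.002,0,0,0],[0,0,0,0,0,0],[0,0,0,0,0,0]])

```text
clock: 22.9
eef_pos: [505.6, 110.6, 70.5]
tcp_rot: [-3.142, -0.0, 0.01]
contact_force: [-0.1, 0.7, -0.9]
opening: 0.997
```

arm_command(targets=[[0,0,0,0,0,0],[0,0,0,0,0,0],[0,0,0,0,0,0],[0,0,0,0,0,0],[0,0,0,0,0,0],[0,0,0,0,0,0]], fingers=0.05, squeeze=35)

```text
clock: 23.4
eef_pos: [505.8, 110.7, 70.9]
tcp_rot: [-3.141, -0.0, 0.01]
contact_force: [-2.2, 1.2, 5.8]
opening: 0.723
```

```bash
python3 - <<'E'
from rig import r
from h import *
f=r.grab_frame("wrist");g=r.grab_frame("scene")
s=r.sense(); p=s["eef_pos"]; print(p,s["contact_force"],s["opening"])
cv2.imwrite("pics/w21.png",f["image"])
cv2.imwrite("pics/s21.png",cv2.resize(g["image"][110:230,240:400],None,fx=5,fy=5,interpolation=cv2.INTER_CUBIC))
E
```

```text
[505.70407104 110.69907814  70.82960511] [-2.61453112  0.11266325  7.14132359] 0.722048197284719
```

View pics/s21.png

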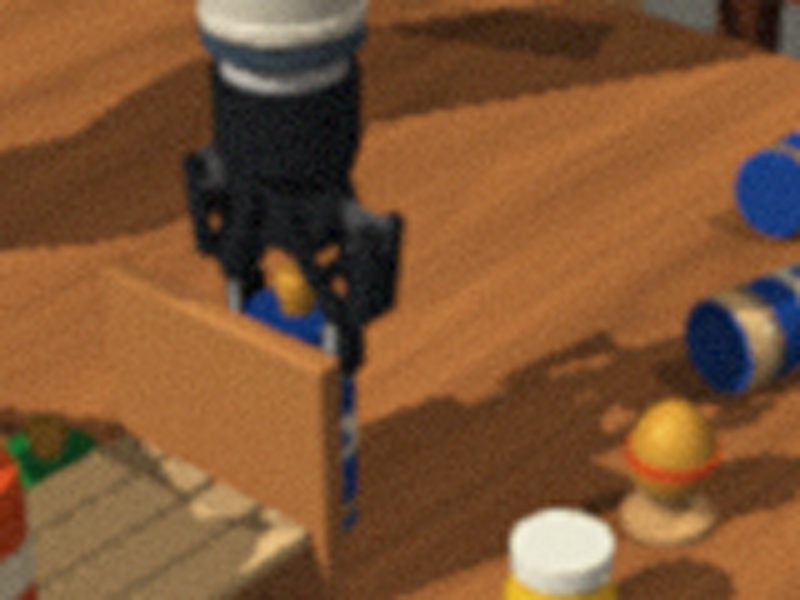

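View pics/w21.png

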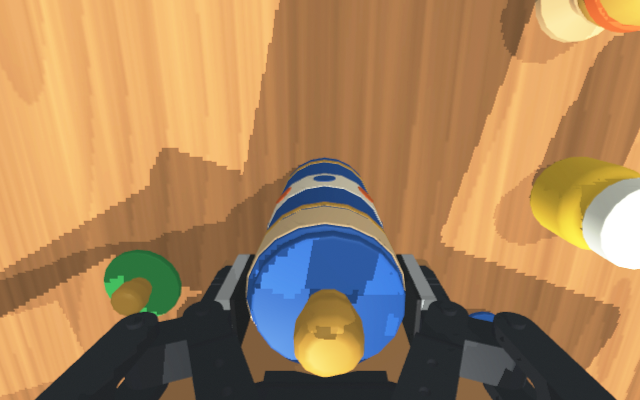

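arm_command(targets=[[0,0,-0.004,0,0,0],[0,0,-0.008,0,0,0],[0,0,-0.015,0,0,0],[0,0,-0.02,0,0,0],[0,0,-0.025,0,0,0],[0,0,-0.025,0,0,0],[0,0,-0.025,0,0,0],[0,0,-0.025,0,0,0],[0,0,-0.02,0,0,0],[0,0,-0.015,0,0,0],[0,0,-0.008,0,0,0],[0,0,0,0,0,0],[0,0,0,0,0,0]], squeeze=45)

```text
clock: 24.58
eef_pos: [505.4, 110.6, 260.1]
tcp_rot: [-3.142, -0.0, 0.01]
contact_force: [-0.4, -0.4, -2.2]
opening: 0.721
```

```bash
python3 - <<'E'
from rig import r
from h import *
f=r.grab_frame("wrist");g=r.grab_frame("scene")
s=r.sense(); p=s["eef_pos"]; print(p,s["contact_force"],s["opening"])
cv2.imwrite("pics/w22.png",f["image"])
cv2.imwrite("pics/s22.png",cv2.resize(g["image"][70:220,220:400],None,fx=4,fy=4,interpolation=cv2.INTER_CUBIC))
E
```

```text
[504.80521508 110.47722583 259.05111351] [ 0.13402554  0.3732856  -1.38654087] 0.7208398990125906
```

View pics/s22.png

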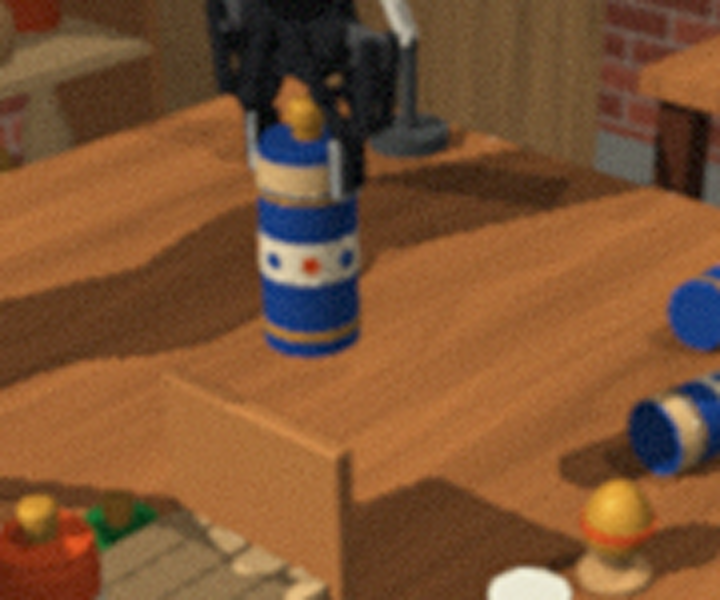

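View pics/w22.png

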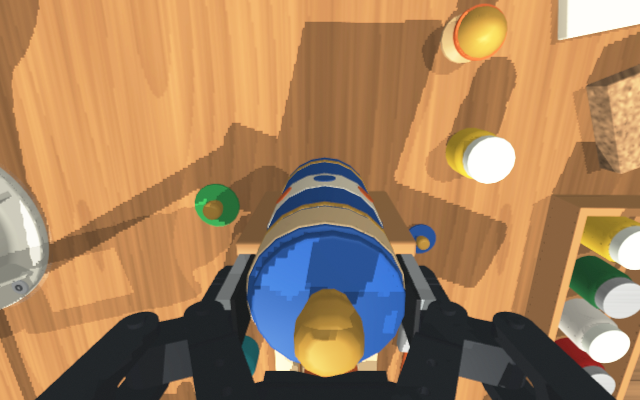

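arm_command(targets=[[0,0.008,0,0,0,0],[0.001,0.016,0,0,0,0],[0.001,0.02,0,0,0,0],[0.001,0.02,0,0,0,0],[0.001,0.02,0,0,0,0],[0,0.02,0,0,0,0],[0,0.013,0,0,0,0],[0,0.0075,0,0,0,0],[0,0,0,0,0,0],[0,0,0,0,0,0]])

```text
clock: 25.52
eef_pos: [510.6, -13.9, 259.8]
tcp_rot: [-3.141, 0.001, 0.009]
contact_force: [0.8, 0.3, -1.9]
opening: 0.722
```

arm_command(targets=[[0,0,0.01,0,0,0],[0,0,0.02,0,0,0],[0,0,0.02,0,0,0],[0,0,0.02,0,0,0],[0,0,0.02,0,0,0],[0,0,0.012,0,0,0],[0,0,0.006,0,0,0],[0,0,0,0,0,0],[0,0,0,0,0,0]])

```text
clock: 26.27
eef_pos: [510.9, -13.3, 152.2]
tcp_rot: [-3.141, 0.0, 0.011]
contact_force: [0.2, 0.1, -1.6]
opening: 0.721
```

```bash
python3 - <<'E'
from rig import r
from h import *
f=r.grab_frame("wrist");g=r.grab_frame("scene")
s=r.sense(); p=s["eef_pos"]; print(p,s["contact_force"],s["opening"])
cv2.imwrite("pics/w23.png",f["image"])
cv2.imwrite("pics/s23.png",cv2.resize(g["image"][110:260,180:360],None,fx=4,fy=4,interpolation=cv2.INTER_CUBIC))
E
```

```text
[511.55864055 -13.59397985 153.08629775] [-0.24480953 -0.30826805 -0.78183593] 0.7217207865994887
```

View pics/s23.png

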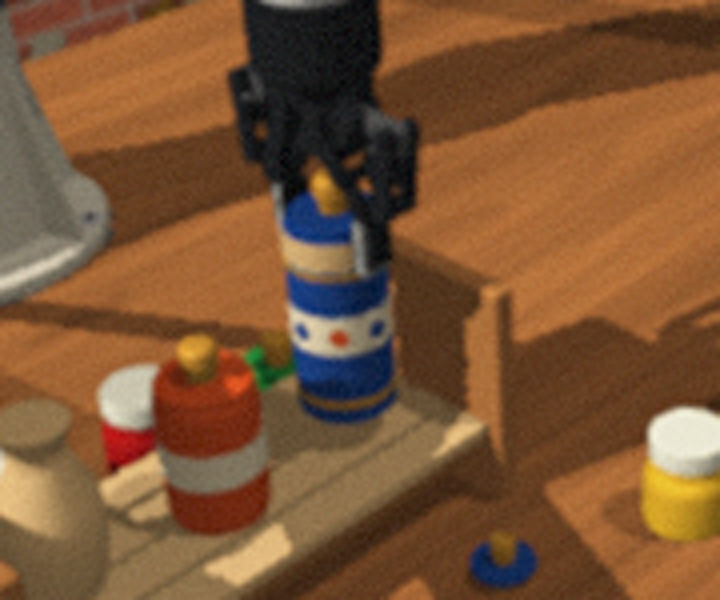

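View pics/w23.png

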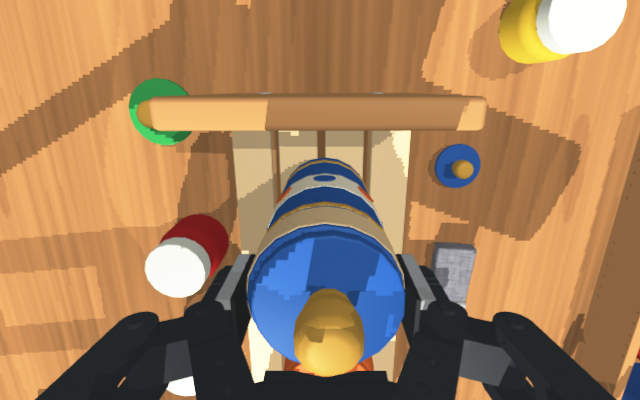

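arm_command(targets=[[0,0,0.006,0,0,0],[0,0,0.006,0,0,0],[0,0,0.004,0,0,0],[0,0,0.002,0,0,0],[0,0,0,0,0,0]])

```text
clock: 26.78
eef_pos: [510.4, -13.8, 133.6]
tcp_rot: [-3.142, 0.001, 0.01]
contact_force: [-0.4, 0.0, -1.7]
opening: 0.719
```

arm_command(targets=[[0,0,0.0012,0,0,0],[0,0,0.0008,0,0,0],[0,0,0,0,0,0]])

```text
clock: 27.03
eef_pos: [510.9, -13.8, 132.2]
tcp_rot: [3.142, -0.0, 0.01]
contact_force: [-0.4, 0.0, -1.4]
opening: 0.722
```

arm_command(targets=[[0,0,0.001,0,0,0],[0,0,0,0,0,0]])

```text
clock: 27.2
eef_pos: [510.9, -13.8, 131.3]
tcp_rot: [-3.142, -0.0, 0.01]
contact_force: [-0.2, -0.3, -1.2]
opening: 0.717
```

arm_command(targets=[[0,0,0.001,0,0,0],[0,0,0,0,0,0],[0,0,0,0,0,0]])

```text
clock: 27.45
eef_pos: [511.0, -13.8, 131.0]
tcp_rot: [3.142, -0.0, 0.01]
contact_force: [-2.6, 0.4, 5.8]
opening: 0.719
```

Foot contact at the expected height (131). Check, then release.

arm_command(targets=[[0,0,0,0,0,0],[0,0,0,0,0,0],[0,0,0,0,0,0],[0,0,0,0,0,0],[0,0,0,0,0,0]], fingers=0.0854)

```text
clock: 27.87
eef_pos: [510.8, -13.8, 130.2]
tcp_rot: [3.142, 0.0, 0.01]
contact_force: [1.1, -0.3, -0.1]
opening: 0.999
```

arm_command(targets=[[0,0,-0.005,0,0,0],[0,0,-0.01,0,0,0],[0,0,-0.02,0,0,0],[0,0,-0.03,0,0,0],[0,0,-0.03,0,0,0],[0,0,-0.03,0,0,0],[0,0,0,0,0,0],[0,0,0,0,0,0],[0,0,0,0,0,0]])

```text
clock: 28.62
eef_pos: [510.6, -13.8, 255.5]
tcp_rot: [3.142, -0.0, 0.01]
contact_force: [0.4, -0.9, 0.4]
opening: 1.001
```

```bash
python3 - <<'E'
from rig import r
from h import *
f=r.grab_frame("wrist");g=r.grab_frame("scene")
s=r.sense(); p=s["eef_pos"]; print(s["clock"],p,s["contact_force"],s["opening"])
cv2.imwrite("pics/w24.png",f["image"])
cv2.imwrite("pics/s24.png",cv2.resize(g["image"][110:260,180:360],None,fx=4,fy=4,interpolation=cv2.INTER_CUBIC))
E
```

```text
28.7167 [509.99082122 -13.79501454 254.27711828] [ 0.00776545  0.28813306 -1.60658879] 0.9991914388694401
```

View pics/s24.png

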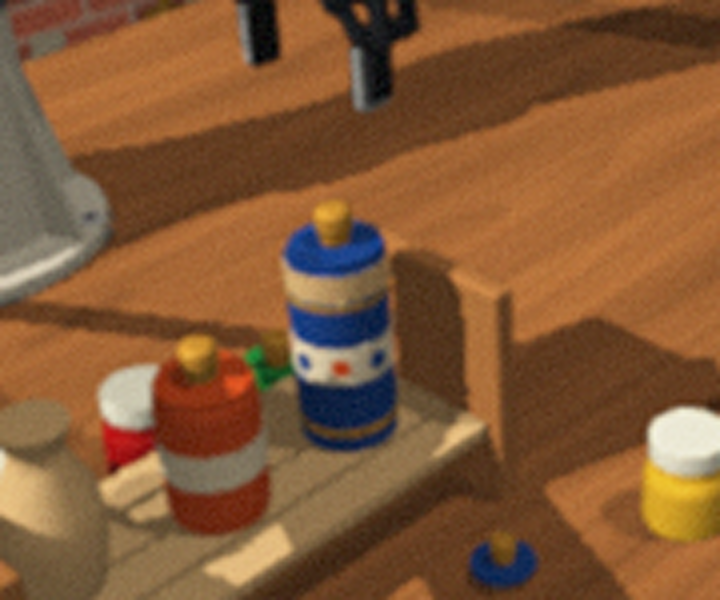

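View pics/w24.png

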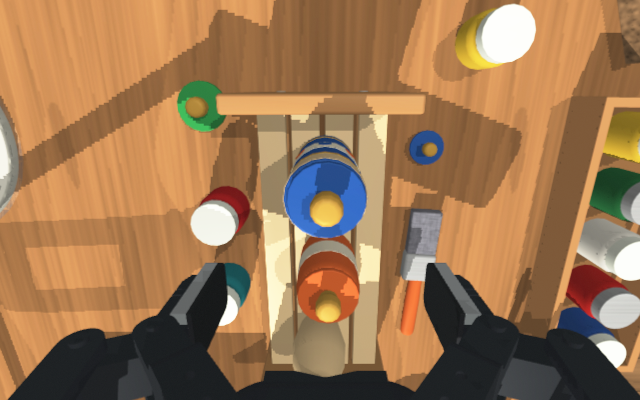

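The closed canister stands upright on the slats, with its lid flat (scene crop about (340,320)). The gripper is clear, and the jar and vase have not moved. I'm handing it in.

```bash
python3 - <<'E'
from rig import r
print(r.sign_off())
E
```

```text
the job is handed in; nothing more can be done
None
```

The closed canister is standing upright in the empty place on the rack, released, with its lid seated. I handed the job in at about 29 s of the 72 s allowed; no verdict was reported.

- **Raising:** I gripped the canister, half-raised it to about 0.7 rad from vertical and pushed its mouth against the end board at about 8–11 N. The gripper then turned it the rest of the way up, without the board doing the work. It stood about 50 mm from the board's face.
- **Lid:** I picked the lid up by its knob and seated it. Contact came at the height expected for a seated lid.
- **Placing:** I lifted the closed canister from above and lowered it until the foot touched the slats at the expected height. Then I opened the fingers and backed away.

**Last checks:** The final scene and wrist pictures show the canister upright and the lid flat. The jar, vase, paint jars and brush look unmoved, and the gripper is clear. I judged this by eye and did not re-measure final positions.

**What disagreed:** The fingertips sit about 25–40 mm behind the TCP position the robot reports. Because of this the first grasp on the knob missed and closed above it, touching nothing. I corrected it from the camera views. The first grip on the canister was also above its axis, but it held.

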